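# Turn panel sample chips over and clip them in the holder

## Task

Three or four shower-panel sample chips lie plywood side up on the trade counter. Taking them in order from the longest to the shortest, drop each one through the twisted turn-over chute so that it comes out marble side up, then tuck it under the sprung arm of the sample holder, on top of the longer ones, pushed home against the two stop pegs and lying square, marble side up. Leave the other goods on the counter alone.

Things in the scene. Friction and masses are not known exactly. Their poses are not given: they have to be found in the camera images.
- chip_a_center (a point): centre of the longest sample chip, 49 x 30 x 6 mm, about 22 g: one face plywood, the other white marble decor. x runs along its length, y across its 30 mm width, z out of the PLYWOOD face (z up: plywood up; z down: marble up). Starts flat on the counter, plywood up. Some starts lack one chip.
- chip_a: the same chip as chip_a_center, with the same origin and axes
- chip_b_center (a point): centre of the second longest sample chip, 43 x 30 x 6 mm, about 22 g: one face plywood, the other white marble decor. x runs along its length, y across its 30 mm width, z out of the PLYWOOD face (z up: plywood up; z down: marble up). Starts flat on the counter, plywood up. Some starts lack one chip.
- chip_b: the same chip as chip_b_center, with the same origin and axes
- chip_c_center (a point): centre of the second shortest sample chip, 37 x 30 x 6 mm, about 22 g: one face plywood, the other white marble decor. x runs along its length, y across its 30 mm width, z out of the PLYWOOD face (z up: plywood up; z down: marble up). Starts flat on the counter, plywood up. Some starts lack one chip.
- chip_c: the same chip as chip_c_center, with the same origin and axes
- chip_d_center (a point): centre of the shortest sample chip, 31 x 30 x 6 mm, about 22 g: one face plywood, the other white marble decor. x runs along its length, y across its 30 mm width, z out of the PLYWOOD face (z up: plywood up; z down: marble up). Starts flat on the counter, plywood up. Some starts lack one chip.
- chip_d: the same chip as chip_d_center, with the same origin and axes
- turner_mouth (a point): point on the funnel's sloping floor, on its middle line, 47 mm up the slope from the throat, about 259 mm above the counter. Axes as turner. The floor is smooth aluminium, 76 mm wide, slopes 59 degrees down towards -x and runs 27 mm on beyond this point. A chip let go with its centre 10 to 15 mm off the floor at this point, tilted about 45 degrees to lie roughly along the slope, slides in
- turner_cage (a point): middle of the twisted part of the chute's cage, about 138 mm above the counter; a chip has dropped through when its centre passes within 60 mm of it. Axes as turner_mouth
- turner_tray (a point): middle of the catch tray's floor, 6 mm above the counter, 193 mm from turner_mouth towards -x. The floor runs from 53 mm behind (+x) to 29 mm in front of it, where an 18 mm high stop strip stands; 12 mm high rims stand 82 mm to either side. Chips come to rest up to 45 mm from this point, roughly lengthwise to x. Axes as turner
- holder_seat (a point): on the floor of the sample holder (fixed plate 170 x 100 mm, top 6 mm above the counter), midway between the front faces of two stop pegs (6 mm thick, 20 mm apart, 26 mm high). z up. Chips are slid in level and lengthwise along +x up to the pegs: one of length L is home with its centre L/2 to the -x side, y = 0. The plate is bare to both sides of the chips
- hold_arm (a joint): angle (rad) of the holder's sprung arm: 0 down on the bare floor, at most 0.7; each chip under it adds about 0.09. It is 14 mm wide, over the middle line, hinged 48 mm behind the pegs, and presses with about 1 N. A chip slid in along +x under its lip lifts it by itself (a few newtons); it fits between fingers that hold a chip by its long sides
- elbow: copper elbow fitting, 22 mm thick, 36 mm long, 26 mm tall; body origin under its upright leg; stands loose near the chips, to be left alone (moving it over 40 mm fails)
- coupling: brass coupling, 28 mm across, 26 mm tall; origin under its centre; stands loose among the chips, to be left alone (moving it over 40 mm fails)
- paste_jar: white jar, 72 mm across, 90 mm tall, far side of the counter, leave alone; origin under its centre
- flux_tin: tin, 60 mm across, 60 mm tall, far side of the counter, leave alone; origin under its centre
- turner: the turn-over chute, fixed, 282 mm tall: funnel on top, twisted cage of steel rods, clear hood, catch tray. A chip that goes in at the funnel is turned half over in under a second and slides out into the tray with the face up that was down. One chip at a time; clear the tray before the next. Origin on the counter under it; z up, x level from tray to back of chute
- turner_throat (a point): centre of the throat where the funnel meets the cage, 33 mm wide (y), about 20 mm high: chips go in lengthwise, length down the slope and width along y, either end first. Two cheeks 13 mm high on the funnel floor converge to it over 40 mm of slope from 28 mm off the middle line. A chip caught askew goes down when prodded. Axes as turner
- nose_under (a point): underside of the arm's smooth wire nose, 22 mm in front (-x) of the pegs. From here the upturned lip runs 32 mm further to -x and rises 21 mm, its tip 54 mm in front of the pegs; keep the chip's front edge below the lip as it slides in
Mind the look-alikes: they are no part of the job. Leave any green look-alike of the chip_c alone. What is shaped like the chip_a but green is not meant.

How it is judged (in metres and radians):
On the way, in this order (a step that is already met when the one before it is completed fails the run):
1. the longest chip drops through the twisted cage (distance between chip_a_center and turner_cage below 0.06 m).
2. the longest chip lies marble side up under the arm, home and square against the pegs, above the longer ones (x of chip_a_center in the frame of holder_seat between -0.0335 and -0.0175 m and y of chip_a_center in the frame of holder_seat between -0.01 and 0.01 m and z of chip_a_center in the frame of holder_seat between 0 and 0.028 m and angle between the x axis of chip_a_center and the x axis of holder_seat, either way round below 0.22 rad and angle between chip_a_center's own z axis and vertical above 2.95 rad), for 0.3 s.
3. the second longest chip drops through the twisted cage (distance between chip_b_center and turner_cage below 0.06 m).
4. the second longest chip lies marble side up under the arm, home and square against the pegs, above the longer ones (x of chip_b_center in the frame of holder_seat between -0.0305 and -0.0145 m and y of chip_b_center in the frame of holder_seat between -0.01 and 0.01 m and z of chip_b_center in the frame of holder_seat between 0 and 0.028 m and angle between the x axis of chip_b_center and the x axis of holder_seat, either way round below 0.22 rad and angle between chip_b_center's own z axis and vertical above 2.95 rad and z of chip_b_center in the frame of chip_a_center below -0.004 m), for 0.3 s.
5. the second shortest chip drops through the twisted cage (distance between chip_c_center and turner_cage below 0.06 m).
6. the second shortest chip lies marble side up under the arm, home and square against the pegs, above the longer ones (x of chip_c_center in the frame of holder_seat between -0.0275 and -0.0115 m and y of chip_c_center in the frame of holder_seat between -0.01 and 0.01 m and z of chip_c_center in the frame of holder_seat between 0 and 0.028 m and angle between the x axis of chip_c_center and the x axis of holder_seat, either way round below 0.22 rad and angle between chip_c_center's own z axis and vertical above 2.95 rad and z of chip_c_center in the frame of chip_a_center below -0.004 m and z of chip_c_center in the frame of chip_b_center below -0.004 m), for 0.3 s.
7. the shortest chip drops through the twisted cage (distance between chip_d_center and turner_cage below 0.06 m).
8. the shortest chip lies marble side up under the arm, home and square against the pegs, above the longer ones (x of chip_d_center in the frame of holder_seat between -0.0245 and -0.0085 m and y of chip_d_center in the frame of holder_seat between -0.01 and 0.01 m and z of chip_d_center in the frame of holder_seat between 0 and 0.028 m and angle between the x axis of chip_d_center and the x axis of holder_seat, either way round below 0.22 rad and angle between chip_d_center's own z axis and vertical above 2.95 rad and z of chip_d_center in the frame of chip_a_center below -0.004 m and z of chip_d_center in the frame of chip_b_center below -0.004 m and z of chip_d_center in the frame of chip_c_center below -0.004 m), for 0.3 s.
At the end, for the whole second after the job is handed in: Every chip present lies at rest and flat in the holder under the arm, marble up (0.19 rad), longer chips below shorter, centre within 10 mm of the middle line, end within 9 mm of the pegs, square within 0.22 rad; arm down on the pile (all of step 2 and all of step 4 and all of step 6 and all of step 8 and linear speed of each of chip_a, chip_b, chip_c, chip_d below 0.02 m/s and value of joint hold_arm between 0.18 and 0.45 rad); the robot touches nothing.
It fails at once if the elbow is moved more than 40 mm (distance of elbow from where it was at the start of the episode above 0.04 m).
It fails at once if the coupling is moved more than 40 mm (distance of coupling from where it was at the start of the episode above 0.04 m).
It fails at once if the paste jar is moved more than 40 mm (distance of paste_jar from where it was at the start of the episode above 0.04 m).
It fails at once if the flux tin is moved more than 40 mm (distance of flux_tin from where it was at the start of the episode above 0.04 m).
Of chip_a, chip_b, chip_c, chip_d only 3 to 4 are there at a start; the rules pass over those that are not, and their reading is None.
At some moment in a run one of chip_a, chip_b, chip_c, chip_d may be knocked a few centimetres aside while the robot is not near it.
Once in a run the grip may slacken for a moment while it holds something.
It also fails if it takes over 210 s, if anything falls off the work surface, if the arm or the gripper's body presses on something with over 40 N, if the wrist force passes 120 N, or if a joint passes its speed limit or range.

## Robot

A 6-joint arm with a two-finger parallel gripper is mounted at the origin on the work surface. World frame = base frame: x ahead of the robot, y to its left, z up, the work surface at z = 0. Lengths are in mm, angles in rad, forces in N, time in s.
With the tool pointing down it reaches from about 375 to 900 mm from the base axis. Payload 3.1 kg.
Tool frame: the origin (TCP) lies midway between the tips of the shut fingers; the grasp point (between the pads) lies 19 mm behind it; z points along the fingers, y is the line along which they close (so a half turn about z gives the same grasp; the last joint's range is limited). The gripper opens to 85 mm and grips with 20 to 120 N. Pads are 22 mm wide; open, the fingers measure 114 mm over their backs; the gripper's body (76 mm by 85 mm) begins 54 mm behind the grasp point. The pads swing forward as they close: fully open they stand 13 mm farther back than shut.
Start: joints at [1.163, 0.527, 1.433, -0, 1.181, -0.178], TCP at [142.324, 608.556, 231.31] pointing down, gripper open.
Joint ranges: [-3.08, 3.08], [-0.75, 2.2], [0.22, 2.44], [-1.43, 4.57], [0, 2.65], [-2.85, 2.85]. Speed limits (rad/s): [2.79, 2.79, 3.14, 3.14, 3.14, 3.14].

## Interface

Orientations are given as a unit quaternion [x, y, z, w].
In Python, from workcell import bot gives the robot as it stands.
- The arm moves only by the tool servo_tool, never from a script. Its argument "deltas" is a list of rows, each an object with "delta_rot": the turn, a rotation vector about the tool's x, y, z each as a share of 120 degrees, from -1 to 1, a list of three; "translation": the shift along the tool's x, y, z each as a share of 500 mm, from -1 to 1, a list of three; "fingers": the closure in counts, from 0 (fully open) to 255 (shut). In form: [{"delta_rot": [rx, ry, rz], "translation": [dx, dy, dz], "fingers": fingers}, ...]. A call has 1 to 12 rows; each row is the pose to reach, as a shift and turn from the pose commanded when the call began, along the tool's axes at that moment; what a row does not reach only later rows make up. A row lasts 1/10 s, in which the tool goes at most 50 mm and 8.59 degrees, less where a joint would pass 70% of its speed; a pose out of reach is approached as far as the arm can. A call with a number of a shift or a turn outside -1 to 1 is refused whole. A call with a gripper value outside its range is refused whole. The fingers move at their own pace and stop on an object; "force" is the grip in N (left out, the last holds). Time passes only in rows, so rows that repeat a pose let the fingers close. It gives the time, the measured TCP pose, the force, the opening and the grip force at its end, in the units of the state.
- bot.state(): the state, without advancing time (a new reading comes with each control period).
- bot.get_image(name): name is "scene" or "top" or "wrist"; returns the picture (400x640x3 uint8, red, green, blue); there is no depth.
- bot.camera_info(name): a dict with "fx", "fy", "cx", "cy" (pixels), "rvec" (rotation vector, rad) and "tvec" (3), from world to camera coordinates, as OpenCV has them; the wrist camera has in their place "tool_from_camera" (4x4, takes a point from camera to tool coordinates, whose origin is the TCP and whose axes are the flange's). Camera axes: x right, y down, z forward; pixel columns grow to the right and rows downward; lengths in mm; the calibration is good to about 2 mm. The wrist camera is an equidistant fisheye: a pixel r from the principal point sees the ray r / f radians off the axis. A picture is of the moment at which its call begins: read the wrist's pose just before it. camera_info takes no time and is no camera call.
- bot.close_job(): hands the job in; it is judged then, once.
The state is a dict: "time": time; "q": joint angles; "qd": joint speeds; "effort": joint torques, N m; "tcp_pos": TCP position; "ee_rot": TCP orientation; "contact_force": force on the tool from outside, world axes, zero at the start; "moment": the same for the moment, N m; "finger_gap": opening from 0.0 (shut) to 1.0 (fully open); "grip_force": force on a finger pad.
Only numpy, scipy, OpenCV 4.12 (cv2) and the standard library are available. Lean on these libraries where they do the work, as an engineer would, in place of code of your own. Each camera call takes 0.05 s, during which the arm holds its last target. There are 200 camera calls.

## Working session

There is one attempt and no reset: what is moved stays moved. The work goes in short steps, Python scripts to look and compute and a tool call to move; the robot and the scene stay as the last step left them, time stands still between calls to the robot, and variables do not carry over. Pictures are saved under pics/ and viewed, at most 14 in all, crops included, and the job is handed in when it is done.

Besides the shell and the picture viewer there is one more tool, called as name(argument=value, ...), one argument or row to a line, values as JSON. servo_tool: Moves the arm, as the interface text tells. Its arguments: {"type":"object","properties":{"deltas":{"type":"array","items":{"type":"object","properties":{"delta_rot":{"type":"array","items":{"type":"number","minimum":-1,"maximum":1}},"translation":{"type":"array","items":{"type":"number","minimum":-1,"maximum":1}},"fingers":{"type":"number"}}}},"force":{"type":"number"}},"required":["deltas"]}

```bash
mkdir -p pics; ls
python3 - <<'E'
from workcell import bot
import cv2
print(bot.state())
for n in("scene","top","wrist"):
    i=bot.get_image(n); cv2.imwrite(f"pics/{n}0.png",i[:,:,::-1]); print(bot.camera_info(n))
E
```

```text
pics
{'time': 0.0, 'q': array([ 1.16250544e+00,  5.28463105e-01,  1.43392995e+00, -6.74437004e-06,
        1.18140616e+00, -1.78495281e-01]), 'qd': array([ 1.77016446e-04, -6.72477389e-04, -1.50069367e-03,  4.21185377e-05,
        1.17344443e-03,  1.38313727e-03]), 'effort': array([ 6.05937985e-04, -4.42339754e+01, -1.78030515e+01, -6.57587947e-06,
        8.36128194e-03,  5.65464006e-06]), 'tcp_pos': array([142.03603299, 607.89378125, 230.32671824]), 'ee_rot': array([ 1.14643820e-01,  9.93406049e-01, -1.05703573e-03, -3.16085418e-04]), 'contact_force': array([-0.62037712, -0.34531688,  0.05353003]), 'moment': array([ 0.02037215, -0.04143785, -0.0063517 ]), 'grip_force': 0.0, 'finger_gap': 1.0040948574232527}
{'fx': 362.63057141154025, 'fy': 362.63057141154025, 'cx': 320.8775096425145, 'cy': 199.36594326770458, 'rvec': array([ 0.7728048 ,  2.49442993, -1.20250233]), 'tvec': array([ 459.34230949,  -68.05575978, 1170.95767073])}
{'fx': 482.5407193752598, 'fy': 482.5407193752598, 'cx': 327.47878131761297, 'cy': 196.53717470906602, 'rvec': array([ 2.17172811, -2.20523177,  0.05500577]), 'tvec': array([  18.90104941,  581.09923272, 1030.13568389])}
{'fx': 309.70691628693146, 'fy': 309.70691628693146, 'cx': 320.6176000200501, 'cy': 200.2920760853046, 'tool_from_camera': array([[ 9.10963365e-04, -9.48310295e-01, -3.17343277e-01,
         8.30779766e+01],
       [ 9.99999422e-01,  6.82917110e-04,  8.29844312e-04,
        -4.01617291e-02],
       [-5.70230750e-04, -3.17343850e-01,  9.48310369e-01,
        -1.41897776e+02],
       [ 0.00000000e+00,  0.00000000e+00,  0.00000000e+00,
         1.00000000e+00]])}
```

```bash
python3 -c "
import cv2
i=cv2.imread('pics/top0.png');cv2.imwrite('pics/topb.png',cv2.resize(i,(800,500),interpolation=cv2.INTER_CUBIC))"
```

```text
(no output)
```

View pics/scene0.png

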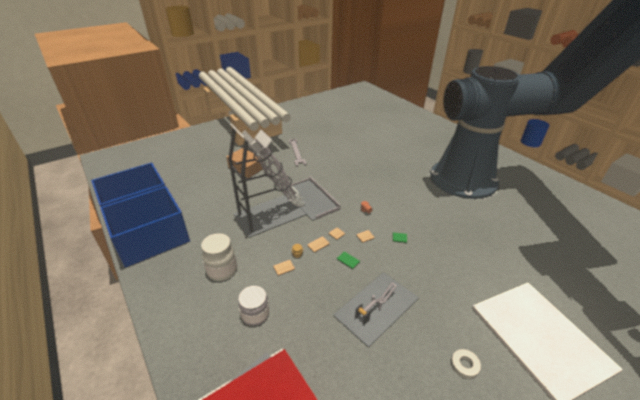

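View pics/topb.png

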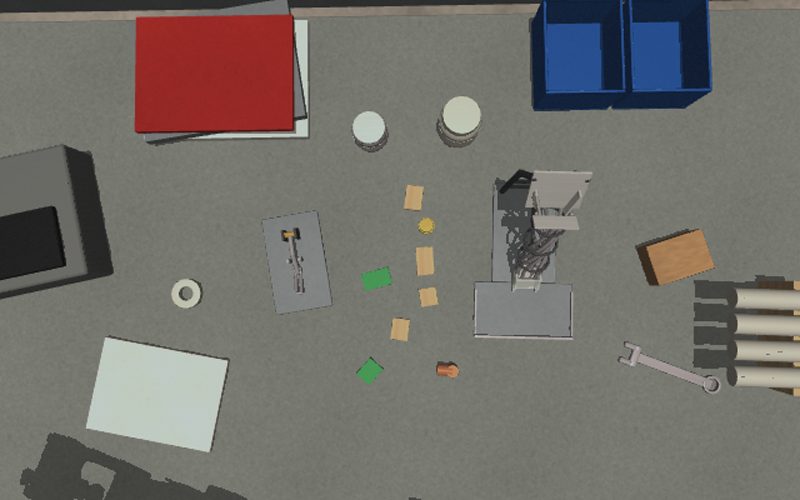

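The scene view shows the chute left of centre, the holder at about (375,308) and the chips along the row at y≈240. In the top view (800 px wide) the plywood chips are at (414,197), (425,261), (428,297) and (400,329). The look-alikes are green, at (376,278) and (370,371). The coupling is at (426,226), the elbow at (447,370), the holder at (297,262) and the chute at (535,260).

```bash
cat > h.py <<'E'
import numpy as np, cv2
from scipy.spatial.transform import Rotation as R
from workcell import bot
def ray(cam,uv):
    """world origin, direction for pixel uv of fixed camera"""
    c=bot.camera_info(cam); M=R.from_rotvec(c['rvec']).as_matrix(); o=-M.T@c['tvec']
    d=M.T@np.array([(uv[0]-c['cx'])/c['fx'],(uv[1]-c['cy'])/c['fy'],1]); return o,d
def px(cam,uv,z=0):
    o,d=ray(cam,uv); return o+d*(z-o[2])/d[2]
def proj(cam,P):
    c=bot.camera_info(cam); K=np.array([[c['fx'],0,c['cx']],[0,c['fy'],c['cy']],[0,0,1]])
    return cv2.projectPoints(np.float64(P).reshape(-1,3),c['rvec'],c['tvec'],K,None)[0].reshape(-1,2)
def wray(st,uv):
    c=bot.camera_info('wrist'); T=c['tool_from_camera']; v=np.array([uv[0]-c['cx'],uv[1]-c['cy']]); r=np.hypot(*v); th=r/c['fx']
    d=np.r_[v/max(r,1e-9)*np.sin(th),np.cos(th)]; Q=R.from_quat(st['ee_rot']).as_matrix()
    return st['tcp_pos']+Q@T[:3,3], Q@T[:3,:3]@d
def wpx(st,uv,z=0):
    o,d=wray(st,uv); return o+d*(z-o[2])/d[2]
def wproj(st,P):
    c=bot.camera_info('wrist'); T=c['tool_from_camera']; Q=R.from_quat(st['ee_rot']).as_matrix(); out=[]
    for p in np.reshape(P,(-1,3)):
        q=T[:3,:3].T@(Q.T@(p-st['tcp_pos'])-T[:3,3]); r=np.hypot(q[0],q[1]); th=np.arctan2(r,q[2])
        out.append([c['cx']+c['fx']*th*q[0]/r,c['cy']+c['fx']*th*q[1]/r])
    return np.array(out)
def rects(img,f,mask,z,amin=60):
    """blobs of mask -> world rect centre, long, short, yaw of long axis"""
    cs,_=cv2.findContours(mask,cv2.RETR_EXTERNAL,cv2.CHAIN_APPROX_NONE); out=[]
    for c in cs:
        if cv2.contourArea(c)<amin: continue
        P=np.array([f(p,z)[:2] for p in c[:,0]],np.float32); (x,y),(w,h),a=cv2.minAreaRect(P)
        if w<h: w,h,a=h,w,a+90
        out.append((x,y,w,h,(a+90)%180-90,*c[:,0].mean(0)))
    return out
def ply(img):
    hsv=cv2.cvtColor(img,cv2.COLOR_RGB2HSV); return cv2.inRange(hsv,(8,60,150),(24,150,255))
def rows(st,P,Qm):
    """delta of target pose in tool axes: translation share, rot share"""
    Q=R.from_quat(st['ee_rot']).as_matrix()
    return np.round(Q.T@(np.array(P)-st['tcp_pos'])/500,4), np.round(R.from_matrix(Q.T@Qm).as_rotvec(True)/120,4)
def down(yaw):
    """tool down, tool y (closing) along world angle yaw deg"""
    y=np.array([np.cos(np.radians(yaw)),np.sin(np.radians(yaw)),0]); z=np.array([0,0,-1.]); return np.c_[np.cross(y,z),y,z]
E
python3 - <<'E'
from h import *
np.set_printoptions(precision=1,suppress=True)
i=cv2.imread('pics/top0.png')[:,:,::-1]
for r in rects(i,lambda p,z:px('top',p,z),ply(i),6): print(np.array(r))
for x,y,w,h,n in((200,160,120,110,'hold'),(370,120,110,160,'turn')):
    cv2.imwrite(f'pics/{n}.png',cv2.resize(cv2.imread('pics/top0.png')[y:y+h,x:x+w],None,fx=5 if n=='hold' else 3.7,fy=5 if n=='hold' else 3.7,interpolation=cv2.INTER_CUBIC))
st=bot.state(); print(R.from_quat(st['ee_rot']).as_matrix())
E
```

```text
[364.2 -52.7  34.7  19.3  89.2 358.  296.5]
[437.3  29.1  36.6  30.1  -9.6 319.7 263.2]
[492.7 -21.1  30.9  28.9   9.3 342.5 237.3]
[555.8 -16.2  49.5  29.8   2.8 339.5 208.3]
[ 555.4 -462.1  101.3   69.9  -72.5  544.2  205.2]
[617.4 -19.   26.8  26.   52.1 340.5 181. ]
[667.8   1.9  42.3  29.4  -8.4 330.6 157.7]
[[-1.   0.2 -0. ]
 [ 0.2  1.  -0. ]
 [ 0.  -0.  -1. ]]
```

View pics/hold.png

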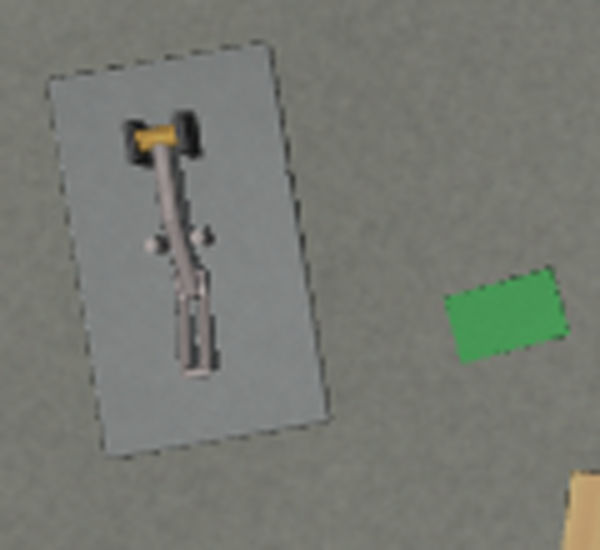

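View pics/turn.png

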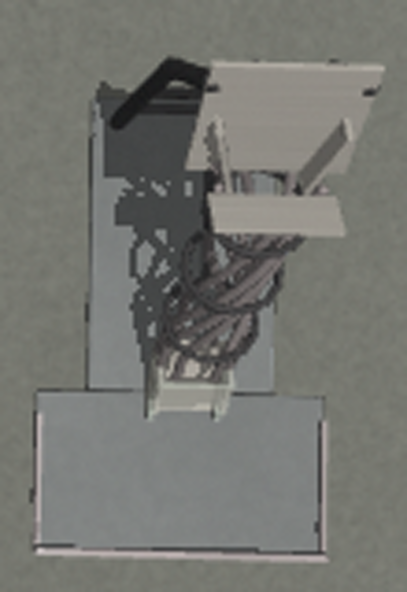

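View pics/wrist0.png

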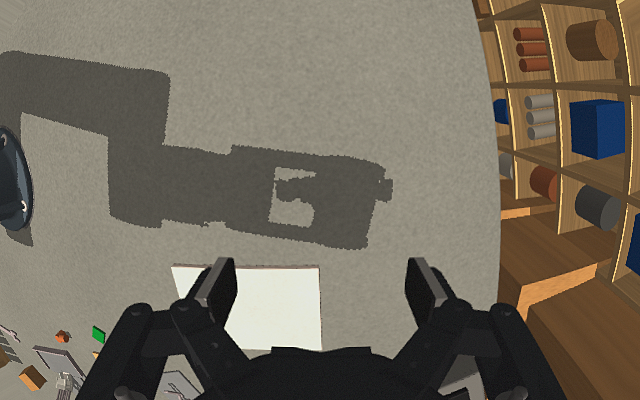

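The holder crop shows the plate corners at (48,78), (268,42), (330,422) and (105,457), and the peg tops at (157,244) and (206,237). The arm's lip points down the image and is slightly bent to the right. The turner crop shows the tray's back edge at y≈394 and its front strip at y≈553, with x from 36 to 326. The wrist view shows tool directions only.

Run:
```python
from h import *
np.set_printoptions(precision=1,suppress=True)
f=lambda u,v:((u+.5)/5+200-.5,(v+.5)/5+160-.5)
g=lambda u,v:((u+.5)/3.7+370-.5,(v+.5)/3.7+120-.5)
C=np.array([px('top',f(*p),6) for p in((48,78),(268,42),(330,422),(105,457))]); print(C,C.mean(0))
e=[C[0]-C[3],C[1]-C[2]]; print([np.degrees(np.arctan2(v[1],v[0])) for v in e], [np.linalg.norm(v) for v in e])
for z in(6,32): print('pegs',z,px('top',f(157,244),z),px('top',f(206,237),z))
print('hinge',px('top',f(160,137),30),'lip',px('top',f(199,373),40))
T={k:px('top',g(*p),z) for k,p,z in(('bl',(38,392),6),('br',(325,397),6),('fl',(35,550),18),('fr',(326,556),18),('fur',(385,66),282),('ful',(210,62),282),('fdl',(187,170),240),('fdr',(357,174),240),('basel',(97,80),3))}
for k,v in T.items(): print(k,v)
for a,b in(('br','bl'),('fr','fl'),('fur','ful')):
    v=T[b]-T[a]; print(np.degrees(np.arctan2(v[1],v[0]))-90,np.linalg.norm(v))
```

```text
[[633.  269.8   6. ]
 [647.4 172.7   6. ]
 [480.3 146.6   6. ]
 [466.6 245.    6. ]] [556.8 208.5   6. ]
[np.float64(8.459546803549296), np.float64(8.860912461670464)] [np.float64(168.3200513761028), np.float64(169.13018744447135)]
pegs 6 [559.2 222.    6. ] [561.9 200.5   6. ]
pegs 32 [558.2 216.6  32. ] [560.9 195.6  32. ]
hinge [604.3 215.5  30. ] lip [503.1 197.3  40. ]
bl [ 516.7 -103.4    6. ]
br [ 511.2 -272.2    6. ]
fl [425.3 -98.5  18. ]
fr [ 419.4 -266.9   18. ]
fur [ 658.5 -231.1  282. ]
ful [ 661.6 -154.4  282. ]
fdl [ 619.  -150.9  240. ]
fdr [ 615.9 -229.2  240. ]
basel [ 702.2 -142.9    3. ]
-1.8602317593160365 168.9340279698553
-1.9976927627407832 168.4882685583926
-2.2703733382502236 76.82295505467367
```

Run:
```python
from h import *
st=bot.state(); Q=down(92.8)
print(rows(st,[380,250,180],Q)); print(rows(dict(st,tcp_pos=np.array([380,250,180]),ee_rot=R.from_matrix(Q).as_quat()),[555.8,-16.2,90],Q))
i=cv2.imread('pics/scene0.png'); cv2.imwrite('pics/sc_crop.png',cv2.resize(i[80:240,190:350],(800,600) if 0 else (600,600),interpolation=cv2.INTER_CUBIC))
```

```text
(array([-0.6264, -0.5887,  0.1019]), array([-0.0008, -0.0003, -0.1331]))
(array([-0.3252, -0.5489,  0.18  ]), array([0., 0., 0.]))
```

View pics/sc_crop.png

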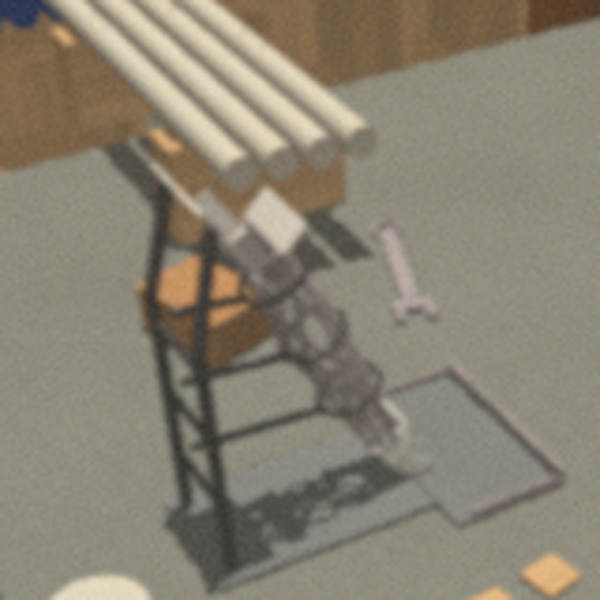

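The crop shows the funnel's upper edge running from about (130,135) to (205,215), with the cover plate over the throat at (275,220). The tray is at right, with its corners at (450,370), (560,480) and (465,520).

servo_tool(
  deltas=[
    {"delta_rot":[0,0,-0.133],"translation":[-0.626,-0.589,0.1],"fingers":0},
    {"delta_rot":[0,0,-0.133],"translation":[-0.626,-0.589,0.1],"fingers":0},
    {"delta_rot":[0,0,-0.133],"translation":[-0.626,-0.589,0.1],"fingers":0},
    {"delta_rot":[0,0,-0.133],"translation":[-0.626,-0.589,0.1],"fingers":0},
    {"delta_rot":[0,0,-0.133],"translation":[-0.626,-0.589,0.1],"fingers":0},
    {"delta_rot":[0,0,-0.133],"translation":[-0.626,-0.589,0.1],"fingers":0},
    {"delta_rot":[0,0,-0.133],"translation":[-0.626,-0.589,0.1],"fingers":0},
    {"delta_rot":[0,0,-0.133],"translation":[-0.626,-0.589,0.1],"fingers":0},
    {"delta_rot":[0,0,-0.133],"translation":[-0.626,-0.589,0.1],"fingers":0},
    {"delta_rot":[0,0,-0.133],"translation":[-0.626,-0.589,0.1],"fingers":0},
    {"delta_rot":[0,0,-0.133],"translation":[-0.626,-0.589,0.1],"fingers":0},
    {"delta_rot":[0,0,-0.133],"translation":[-0.626,-0.589,0.1],"fingers":0},
  ],
)

```text
time: 1.35
tcp_pos: [379.3, 251.1, 181.3]
ee_rot: [-0.025, 1.0, 0.0, -0.0]
contact_force: [0.0, 0.5, -0.2]
finger_gap: 0.997
grip_force: 0.0
```

servo_tool(
  deltas=[
    {"translation":[-0.325,-0.549,0.18],"fingers":110},
    {"translation":[-0.325,-0.549,0.18],"fingers":110},
    {"translation":[-0.325,-0.549,0.18],"fingers":110},
    {"translation":[-0.325,-0.549,0.18],"fingers":110},
    {"translation":[-0.325,-0.549,0.18],"fingers":110},
    {"translation":[-0.325,-0.549,0.18],"fingers":110},
    {"translation":[-0.325,-0.549,0.18],"fingers":110},
    {"translation":[-0.325,-0.549,0.18],"fingers":110},
    {"translation":[-0.325,-0.549,0.18],"fingers":110},
    {"translation":[-0.325,-0.549,0.18],"fingers":110},
  ],
)

```text
$.deltas[0]: bad value
```

Run:
```python
from h import *
np.set_printoptions(precision=1,suppress=True)
st=bot.state(); i=bot.get_image('wrist'); cv2.imwrite('pics/w1.png',i[:,:,::-1]); print(st['tcp_pos'],st['finger_gap'],st['q'])
for r in rects(i,lambda p,z:wpx(st,p,z),ply(i),6,300): print(np.array(r))
print(rows(st,[555.8,-16.2,20],down(92.8)))
print((proj('scene',[[661.6,-154.4,282],[658.5,-231.1,282],[647,-193,259],[455,-186,6]])-[190,80])*3.75)
```

```text
[379.3 251.1 181.3] 0.9966419099102022 [ 0.3  0.4  1.9  0.   0.9 -1.3]
[552.8 -16.   49.6  30.6   2.7 129.9 288.5]
[434.5  29.   37.9  30.6  -8.5 140.5 215.8]
(array([-0.3, -0.6,  0.3]), array([ 0., -0.,  0.]))
[[200.  211.9]
 [151.6 161. ]
 [199.5 213.5]
 [464.8 435. ]]
```

View pics/w1.png

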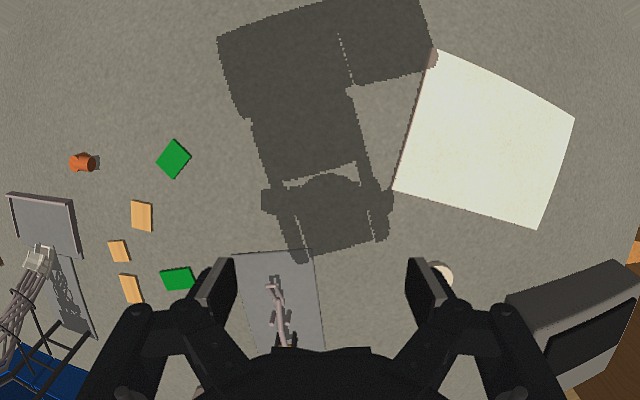

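The wrist view shows plywood chips at (141,216), (119,250) and (130,288). The green look-alikes are at (174,158) and (178,279). The chip at (130,288) measures 49.6 x 30.6 mm and is plywood, so it is chip_a.

servo_tool(
  deltas=[
    {"delta_rot":[0,0,0],"translation":[-0.325,-0.55,0.18],"fingers":110},
    {"delta_rot":[0,0,0],"translation":[-0.325,-0.55,0.18],"fingers":110},
    {"delta_rot":[0,0,0],"translation":[-0.325,-0.55,0.18],"fingers":110},
    {"delta_rot":[0,0,0],"translation":[-0.325,-0.55,0.18],"fingers":110},
    {"delta_rot":[0,0,0],"translation":[-0.325,-0.55,0.18],"fingers":110},
    {"delta_rot":[0,0,0],"translation":[-0.325,-0.55,0.18],"fingers":110},
    {"delta_rot":[0,0,0],"translation":[-0.325,-0.55,0.18],"fingers":110},
    {"delta_rot":[0,0,0],"translation":[-0.325,-0.55,0.18],"fingers":110},
    {"delta_rot":[0,0,0],"translation":[-0.325,-0.55,0.18],"fingers":110},
  ],
)

```text
time: 2.3
tcp_pos: [555.4, -15.3, 90.9]
ee_rot: [-0.025, 1.0, 0.0, -0.001]
contact_force: [-0.8, 1.3, -0.8]
finger_gap: 0.568
grip_force: 0.0
```

Run:
```python
from h import *
np.set_printoptions(precision=4,suppress=True)
st=bot.state(); i=bot.get_image('wrist'); cv2.imwrite('pics/w2.png',i[:,:,::-1]); print(st['tcp_pos'],st['finger_gap'],st['q'])
rr=rects(i,lambda p,z:wpx(st,p,z),ply(i),6,300)
for r in rr: print(np.array(r))
print(rows(st,[555,-16.2,3],down(92.8)))
```

```text
[555.3901 -15.2739  90.9293] 0.5682392672781188 [-0.2288  0.6385  1.7231  0.0004  0.7814 -1.8492]
[664.0812   1.6518  44.5366  31.0991  -7.5206 332.3817 317.1374]
[551.8991  -4.1398  47.2995   7.1771   0.0931 333.9058 205.4928]
[552.7036 -21.763   47.0824  17.6809   2.9451 311.8466 202.7159]
[489.6978 -21.9072  30.7424  30.1459   8.4241 318.2317 123.0154]
[434.2381  28.5474  36.3418  29.4884  -7.8865 391.1241  56.2331]
(array([ 0.0006, -0.0019,  0.1759]), array([ 0.0003, -0.0006,  0.0002]))
```

View pics/w2.png

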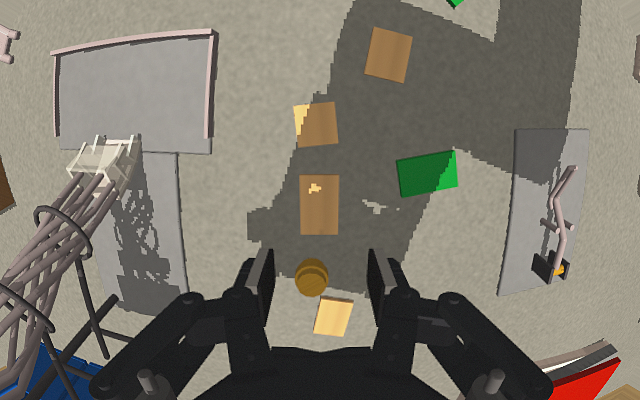

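The view shows the fingers straddling the column of chips, with chip_a at (319,205) just ahead of the closing line. The tray is at upper left and the holder at right. I'm descending now.

servo_tool(
  deltas=[
    {"delta_rot":[0,0,0],"translation":[0.003,0.001,0.09],"fingers":110},
    {"delta_rot":[0,0,0],"translation":[0.003,0.001,0.16],"fingers":110},
    {"delta_rot":[0,0,0],"translation":[0.003,0.001,0.182],"fingers":110},
    {"delta_rot":[0,0,0],"translation":[0.003,0.001,0.182],"fingers":110},
    {"delta_rot":[0,0,0],"translation":[0.003,0.001,0.182],"fingers":200},
    {"delta_rot":[0,0,0],"translation":[0.003,0.001,0.182],"fingers":255},
    {"delta_rot":[0,0,0],"translation":[0.003,0.001,0.182],"fingers":255},
    {"delta_rot":[0,0,0],"translation":[0.003,0.001,0.182],"fingers":255},
    {"delta_rot":[0,0,0],"translation":[0.003,0.001,0.182],"fingers":255},
    {"delta_rot":[0,0,0],"translation":[0.003,0.001,0.182],"fingers":255},
  ],
  force=40,
)

```text
time: 3.35
tcp_pos: [555.3, -15.8, 2.0]
ee_rot: [-0.024, 1.0, -0.0, 0.001]
contact_force: [-1.0, 2.7, 6.8]
finger_gap: 0.331
grip_force: 40.2
```

```bash
cat >> h.py <<'E'
def tilt(yaw,t):
    """tool leaning so that it points t deg forward of down, slope heading yaw, fingers closing across"""
    y=down(90+yaw)[:,1]; return R.from_rotvec(-np.radians(t)*y).as_matrix()@down(90+yaw)
def S(st,P,Qm): return dict(st,tcp_pos=np.array(P,float),ee_rot=R.from_matrix(Qm).as_quat())
E
python3 - <<'E'
from h import *
st=bot.state(); Q=tilt(-2,46); z=Q[:,2]; G=np.array([638,-192.7,266])
A=[555,-100,330]; B=G-z*85; print(z,B)
print(rows(st,A,down(90)));print(rows(S(st,A,down(90)),B,Q))
E
```

```text
[ 0.7189016  -0.0251046  -0.69465837] [ 576.89336417 -190.56610926  325.04596149]
(array([ 0.0068, -0.1685, -0.656 ]), array([-0.0001,  0.0014,  0.0231]))
(array([-0.0438, -0.1811,  0.0099]), array([ 0.0067, -0.3833,  0.0158]))
```

servo_tool(
  deltas=[
    {"delta_rot":[0,0,0],"translation":[0,0,-0.08],"fingers":255},
    {"delta_rot":[0,0,0],"translation":[0,0,-0.17],"fingers":255},
    {"delta_rot":[0,0,0],"translation":[0,0,-0.26],"fingers":255},
    {"delta_rot":[0,0,0],"translation":[0,0,-0.35],"fingers":255},
    {"delta_rot":[0,0,0],"translation":[0,0,-0.44],"fingers":255},
    {"delta_rot":[0,0,0.023],"translation":[0.007,-0.05,-0.53],"fingers":255},
    {"delta_rot":[0,0,0.023],"translation":[0.007,-0.1,-0.61],"fingers":255},
    {"delta_rot":[0,0,0.023],"translation":[0.007,-0.169,-0.656],"fingers":255},
    {"delta_rot":[0,0,0.023],"translation":[0.007,-0.169,-0.656],"fingers":255},
  ],
)

```text
time: 4.25
tcp_pos: [557.2, -105.0, 333.5]
ee_rot: [0.002, 1.0, -0.003, 0.005]
contact_force: [0.6, 0.1, -0.1]
finger_gap: 0.328
grip_force: 39.6
```

servo_tool(
  deltas=[
    {"delta_rot":[0.007,-0.06,0.016],"translation":[-0.044,-0.09,0.01],"fingers":255},
    {"delta_rot":[0.007,-0.12,0.016],"translation":[-0.044,-0.181,0.01],"fingers":255},
    {"delta_rot":[0.007,-0.19,0.016],"translation":[-0.044,-0.181,0.01],"fingers":255},
    {"delta_rot":[0.007,-0.25,0.016],"translation":[-0.044,-0.181,0.01],"fingers":255},
    {"delta_rot":[0.007,-0.32,0.016],"translation":[-0.044,-0.181,0.01],"fingers":255},
    {"delta_rot":[0.007,-0.383,0.016],"translation":[-0.044,-0.181,0.01],"fingers":255},
    {"delta_rot":[0.007,-0.383,0.016],"translation":[-0.044,-0.181,0.01],"fingers":255},
    {"delta_rot":[0.007,-0.383,0.016],"translation":[-0.044,-0.181,0.01],"fingers":255},
  ],
)

```text
time: 5.05
tcp_pos: [587.2, -183.3, 341.5]
ee_rot: [0.022, 0.927, -0.01, 0.373]
contact_force: [0.5, -0.7, 0.1]
finger_gap: 0.329
grip_force: 39.7
```

Run:
```python
from h import *
np.set_printoptions(precision=4,suppress=True)
st=bot.state(); i=bot.get_image('wrist'); cv2.imwrite('pics/w3.png',i[:,:,::-1]); print(st['tcp_pos'],st['finger_gap'],st['q'])
Q=tilt(-2,46); G=np.array([638,-192.7,266]); print(rows(st,G,Q)); print(R.from_quat(st['ee_rot']).as_matrix()[:,2])
u=np.array([.515,-.018,.857]); m=np.array([648,-192.7,259]); y=np.array([.035,.999,0])
print(wproj(st,[m,m+27*u+38*y,m+27*u-38*y,m-47*u,m-7*u+28*y,m-7*u-28*y]))
```

```text
[ 587.1672 -183.3366  341.4913] 0.32873701031927705 [-0.6931  0.208   1.8844  0.8719  0.5729 -2.854 ]
(array([ 0.0308, -0.0134,  0.1799]), array([-0.0054, -0.0179, -0.0039]))
[ 0.692  -0.0353 -0.7211]
[[312.4526 186.5139]
 [358.4042 218.8806]
 [267.4483 219.1197]
 [312.2089 129.915 ]
 [346.4108 177.879 ]
 [278.681  178.3184]]
```

View pics/w3.png

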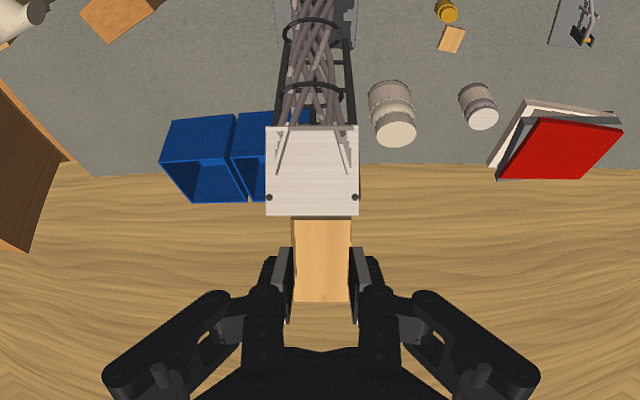

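The view shows chip_a held plywood up at (322,260), lined up with the funnel. The funnel's top edge is at y=215, x 265 to 358, which matches my prediction to about 3 mm. Joint 6 is at its limit, so I'll turn the tool half a turn about its axis.

servo_tool(
  deltas=[
    {"delta_rot":[0,0,0.75],"translation":[0,0,0],"fingers":255},
    {"delta_rot":[0,0,0.75],"translation":[0,0,0],"fingers":255},
    {"delta_rot":[0,0,0.75],"translation":[0,0,0],"fingers":255},
    {"delta_rot":[0,0,0.75],"translation":[0,0,0],"fingers":255},
    {"delta_rot":[0,0,0.75],"translation":[0,0,0],"fingers":255},
    {"delta_rot":[0,0,0.75],"translation":[0,0,0],"fingers":255},
    {"delta_rot":[0,0,0.75],"translation":[0,0,0],"fingers":255},
    {"delta_rot":[0,0,0.75],"translation":[0,0,0],"fingers":255},
    {"delta_rot":[0,0,0.75],"translation":[0,0,0],"fingers":255},
    {"delta_rot":[0,0,0.75],"translation":[0,0,0],"fingers":255},
    {"delta_rot":[0,0,0.75],"translation":[0,0,0],"fingers":255},
    {"delta_rot":[0,0,0.75],"translation":[0,0,0],"fingers":255},
  ],
)

```text
time: 6.3
tcp_pos: [588.5, -184.0, 341.9]
ee_rot: [0.671, 0.64, 0.257, 0.272]
contact_force: [0.4, 0.0, -0.3]
finger_gap: 0.33
grip_force: 39.7
```

servo_tool(
  deltas=[
    {"delta_rot":[0,0,0.75],"translation":[0,0,0],"fingers":255},
    {"delta_rot":[0,0,0.75],"translation":[0,0,0],"fingers":255},
    {"delta_rot":[0,0,0.75],"translation":[0,0,0],"fingers":255},
    {"delta_rot":[0,0,0.75],"translation":[0,0,0],"fingers":255},
    {"delta_rot":[0,0,0.75],"translation":[0,0,0],"fingers":255},
    {"delta_rot":[0,0,0.75],"translation":[0,0,0],"fingers":255},
    {"delta_rot":[0,0,0.75],"translation":[0,0,0],"fingers":255},
    {"delta_rot":[0,0,0.75],"translation":[0,0,0],"fingers":255},
    {"delta_rot":[0,0,0.75],"translation":[0,0,0],"fingers":255},
    {"delta_rot":[0,0,0.75],"translation":[0,0,0],"fingers":255},
    {"delta_rot":[0,0,0.75],"translation":[0,0,0],"fingers":255},
    {"delta_rot":[0,0,0.75],"translation":[0,0,0],"fingers":255},
  ],
)

```text
time: 7.5
tcp_pos: [588.1, -184.0, 341.8]
ee_rot: [0.927, -0.022, 0.374, 0.01]
contact_force: [-0.1, -0.3, 0.3]
finger_gap: 0.327
grip_force: 41.8
```

```bash
cat >> h.py <<'E'
F=np.diag([-1.,-1,1])
E
python3 - <<'E'
from h import *
np.set_printoptions(precision=4,suppress=True)
st=bot.state(); print(st['tcp_pos'],st['finger_gap'],st['q'])
Q=tilt(-2,46)@F; G=np.array([637,-192.5,266]); B=G-Q[:,2]*60
print(rows(st,B,Q)); print(rows(S(st,B,Q),G,Q))
E
```

```text
[ 588.1138 -183.958   341.8339] 0.32677404739367183 [-0.6931  0.2091  1.8828  0.8742  0.5723  0.2859]
(array([-0.0387,  0.0133,  0.0577]), array([ 0.0056,  0.017 , -0.0039]))
(array([0.  , 0.  , 0.12]), array([-0.,  0., -0.]))
```

servo_tool(
  deltas=[
    {"delta_rot":[0.006,0.017,-0.004],"translation":[-0.039,0.013,0.058],"fingers":255},
    {"delta_rot":[0.006,0.017,-0.004],"translation":[-0.039,0.013,0.058],"fingers":255},
    {"delta_rot":[0.006,0.017,-0.004],"translation":[-0.039,0.013,0.09],"fingers":255},
    {"delta_rot":[0.006,0.017,-0.004],"translation":[-0.039,0.013,0.12],"fingers":255},
    {"delta_rot":[0.006,0.017,-0.004],"translation":[-0.039,0.013,0.15],"fingers":255},
    {"delta_rot":[0.006,0.017,-0.004],"translation":[-0.039,0.013,0.17],"fingers":255},
    {"delta_rot":[0.006,0.017,-0.004],"translation":[-0.039,0.013,0.175],"fingers":255},
    {"delta_rot":[0.006,0.017,-0.004],"translation":[-0.039,0.013,0.175],"fingers":255},
  ],
)

```text
time: 8.3
tcp_pos: [634.1, -192.6, 264.9]
ee_rot: [0.92, -0.017, 0.391, 0.006]
contact_force: [-0.7, -0.5, -0.5]
finger_gap: 0.328
grip_force: 41.8
```

Run:
```python
from h import *
np.set_printoptions(precision=4,suppress=True)
st=bot.state(); i=bot.get_image('wrist'); cv2.imwrite('pics/w4.png',i[:,:,::-1]); print(st['tcp_pos'],st['finger_gap'],st['q'],st['contact_force'])
```

```text
[ 634.0726 -192.6308  264.8763] 0.32828884136945635 [-0.659   0.3991  1.8959  1.2623  0.4579 -0.1202] [-0.6653 -0.5043 -0.4738]
```

View pics/w4.png

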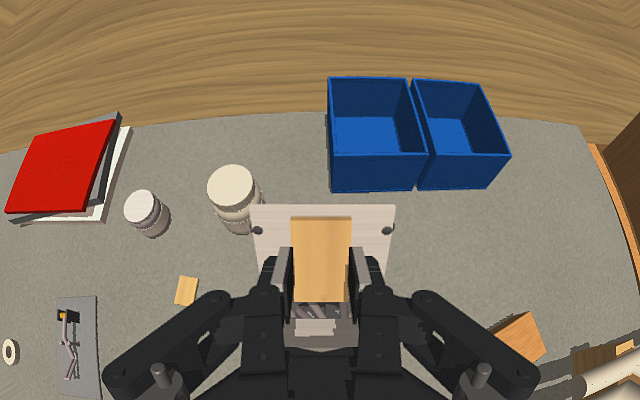

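Chip_a is centred over the funnel floor: chip x 291 to 352, floor x 251 to 396. I'm releasing it.

servo_tool(
  deltas=[
    {"delta_rot":[0,0,0],"translation":[0,0,0],"fingers":120},
    {"delta_rot":[0,0,0],"translation":[0,0,0],"fingers":120},
    {"delta_rot":[0,0,0],"translation":[0,0,0],"fingers":120},
    {"delta_rot":[0,0,0],"translation":[0,0,-0.05],"fingers":120},
    {"delta_rot":[0,0,0],"translation":[0,0,-0.12],"fingers":120},
    {"delta_rot":[0,0,0],"translation":[0,0,-0.19],"fingers":120},
    {"delta_rot":[0,0,0],"translation":[0,0,-0.19],"fingers":120},
    {"delta_rot":[0,0,0],"translation":[0,0,-0.19],"fingers":120},
  ],
)

```text
time: 9.15
tcp_pos: [565.5, -190.9, 332.1]
ee_rot: [0.92, -0.018, 0.392, 0.007]
contact_force: [-0.1, -0.7, 0.5]
finger_gap: 0.531
grip_force: 0.0
```

Run:
```python
from h import *
np.set_printoptions(precision=4,suppress=True)
st=bot.state(); print(st['tcp_pos'],st['finger_gap'],st['q'])
i=bot.get_image('top'); j=bot.get_image('wrist')
o=np.vstack([cv2.resize(i[230:280,370:470],(800,400)),cv2.resize(j[200:350,200:500],(400,200)).repeat(1,0) if 0 else np.pad(cv2.resize(j[200:350,200:500],(400,200)),((0,0),(0,400),(0,0)))])
cv2.imwrite('pics/w5.png',o[:,:,::-1])
for r in rects(i,lambda p,z:px('top',p,z),ply(i),6): print(np.array(r))
```

```text
[ 565.4778 -190.9308  332.0518] 0.5309768936892427 [-0.7635  0.2027  1.9568  1.0454  0.5866  0.058 ]
[437.2738  29.0654  36.6449  30.0855  -9.5675 319.6667 263.193 ]
[492.7389 -21.1033  30.8918  28.8701   9.3267 342.48   237.32  ]
[ 555.7276 -461.7599  102.0002   70.5758  -72.5423  543.8027  205.2721]
[617.8763 -19.0727  27.5022  26.6031  62.4084 340.5946 180.0811]
[667.7986   1.9344  42.3213  29.3973  -8.3888 330.6393 157.6721]
```

View pics/w5.png

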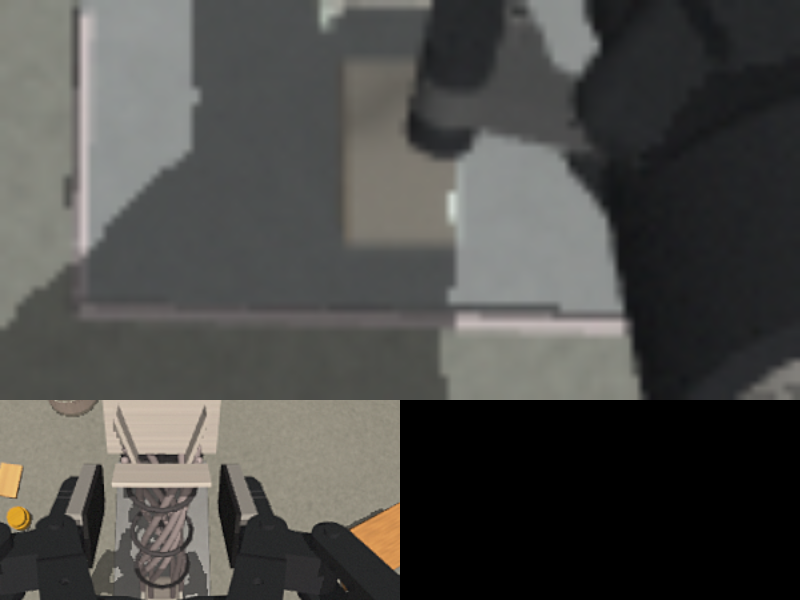

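The top crop shows chip_a in the tray, marble up, at crop x 345 to 458 and y 57 to 247, square with the tray. The funnel is clear.

Run:
```python
from h import *
np.set_printoptions(precision=4,suppress=True)
g=lambda u,v:((u+.5)/8+370-.5,(v+.5)/8+230-.5)
C=np.array([px('top',g(*p),12) for p in((345,57),(345,247),(457,247))]);print(C)
v=C[0]-C[1]; print(np.linalg.norm(v),np.degrees(np.arctan2(v[1],v[0])),np.linalg.norm(C[2]-C[1]))
c=(C[0]+C[2])/2; print(c)
st=bot.state(); Q=down(88)@F; A=[c[0],c[1],260]
print(rows(st,A,Q),rows(S(st,A,Q),[c[0],c[1],80],Q))
```

```text
[[ 491.6203 -173.2178   12.    ]
 [ 440.4898 -171.9271   12.    ]
 [ 440.052  -202.1188   12.    ]]
51.14673814411526 -1.4460090402073207 30.194878393860208
[ 465.8362 -187.6683   12.    ]
(array([-0.2404,  0.0023, -0.0458]), array([-0.0012, -0.3832, -0.0018])) (array([0.  , 0.  , 0.36]), array([0., 0., 0.]))
```

servo_tool(
  deltas=[
    {"delta_rot":[0,-0.07,0],"translation":[-0.08,0.002,-0.046],"fingers":110},
    {"delta_rot":[0,-0.14,0],"translation":[-0.16,0.002,-0.046],"fingers":110},
    {"delta_rot":[0,-0.21,0],"translation":[-0.24,0.002,-0.046],"fingers":110},
    {"delta_rot":[0,-0.383,0],"translation":[-0.24,0.002,-0.046],"fingers":110},
    {"delta_rot":[0,-0.383,0],"translation":[-0.24,0.002,-0.046],"fingers":110},
    {"delta_rot":[0,-0.383,0],"translation":[-0.24,0.002,-0.046],"fingers":110},
    {"delta_rot":[0,-0.383,0],"translation":[-0.24,0.002,-0.046],"fingers":110},
    {"delta_rot":[0,-0.383,0],"translation":[-0.24,0.002,-0.046],"fingers":110},
  ],
)

```text
time: 10.05
tcp_pos: [465.7, -186.6, 259.1]
ee_rot: [1.0, -0.018, -0.0, -0.003]
contact_force: [-0.6, -0.7, -1.1]
finger_gap: 0.565
grip_force: 0.0
```

servo_tool(
  deltas=[
    {"delta_rot":[0,0,-0.75],"translation":[0,0,0],"fingers":110},
    {"delta_rot":[0,0,-0.75],"translation":[0,0,0],"fingers":110},
    {"delta_rot":[0,0,-0.75],"translation":[0,0,0],"fingers":110},
    {"delta_rot":[0,0,-0.75],"translation":[0,0,0],"fingers":110},
    {"delta_rot":[0,0,-0.75],"translation":[0,0,0],"fingers":110},
    {"delta_rot":[0,0,-0.75],"translation":[0,0,0],"fingers":110},
    {"delta_rot":[0,0,-0.75],"translation":[0,0,0],"fingers":110},
    {"delta_rot":[0,0,-0.75],"translation":[0,0,0],"fingers":110},
    {"delta_rot":[0,0,-0.75],"translation":[0,0,0],"fingers":110},
    {"delta_rot":[0,0,-0.75],"translation":[0,0,0],"fingers":110},
    {"delta_rot":[0,0,-0.75],"translation":[0,0,0],"fingers":110},
  ],
)

```text
time: 11.15
tcp_pos: [464.1, -186.9, 260.0]
ee_rot: [0.719, 0.695, 0.002, -0.002]
contact_force: [-0.1, -0.1, -0.6]
finger_gap: 0.569
grip_force: 0.0
```

servo_tool(
  deltas=[
    {"delta_rot":[0,0,-0.75],"translation":[0,0,0],"fingers":110},
    {"delta_rot":[0,0,-0.75],"translation":[0,0,0],"fingers":110},
    {"delta_rot":[0,0,-0.75],"translation":[0,0,0],"fingers":110},
    {"delta_rot":[0,0,-0.75],"translation":[0,0,0],"fingers":110},
    {"delta_rot":[0,0,-0.75],"translation":[0,0,0],"fingers":110},
    {"delta_rot":[0,0,-0.75],"translation":[0,0,0],"fingers":110},
    {"delta_rot":[0,0,-0.75],"translation":[0,0,0],"fingers":110},
    {"delta_rot":[0,0,-0.75],"translation":[0,0,0.05],"fingers":110},
    {"delta_rot":[0,0,-0.75],"translation":[0,0,0.14],"fingers":110},
    {"delta_rot":[0,0,-0.75],"translation":[0,0,0.24],"fingers":110},
    {"delta_rot":[0,0,-0.75],"translation":[0,0,0.3],"fingers":110},
    {"delta_rot":[0,0,-0.75],"translation":[0,0,0.3],"fingers":110},
  ],
)

```text
time: 12.35
tcp_pos: [461.6, -184.7, 107.0]
ee_rot: [0.019, 1.0, 0.005, -0.004]
contact_force: [0.4, -0.7, 0.8]
finger_gap: 0.57
grip_force: 0.0
```

Run:
```python
from h import *
np.set_printoptions(precision=4,suppress=True)
st=bot.state(); i=bot.get_image('wrist'); cv2.imwrite('pics/w6.png',i[:,:,::-1]); print(st['tcp_pos'],st['finger_gap'],st['q'])
print(wproj(st,[465.8,-187.7,12]),rows(st,[465,-187.7,30],down(88)))
```

```text
[ 461.567  -184.7311  107.0148] 0.5700080672289011 [-0.6083  0.5607  1.8537  0.0059  0.739  -2.1446]
[[315.5055 210.5868]] (array([-0.0083, -0.0072,  0.1539]), array([ 0.0046, -0.0037, -0.0019]))
```

View pics/w6.png

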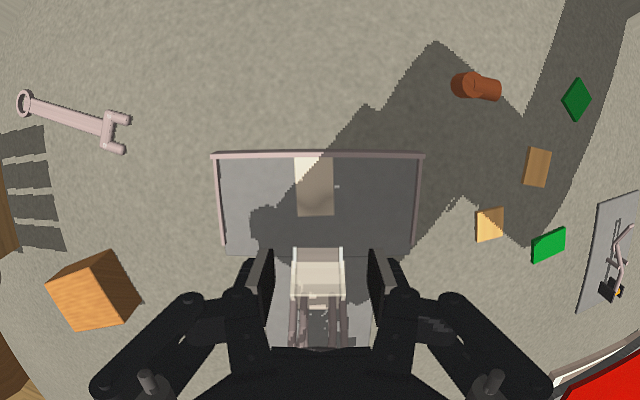

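The chip has slid on against the stop strip since the last picture. It now spans x 294 to 334 and y 157 to 217, square and marble up. The hood starts at y≈248.

Run:
```python
from h import *
np.set_printoptions(precision=4,suppress=True)
st=bot.state(); C=np.array([wpx(st,p,12) for p in((295,158),(333,157),(334,216),(297,217))]); print(C); c=C.mean(0)
i=bot.get_image('top'); P=proj('top',c)[0]; print(P)
print(rows(st,[c[0]+2,c[1],9],down(88)))
```

```text
[[ 424.3201 -203.3554   12.    ]
 [ 424.7854 -173.538    12.    ]
 [ 474.2674 -174.0734   12.    ]
 [ 473.8884 -204.8096   12.    ]]
[420.4675 256.2147]
(array([ 0.0232, -0.0085,  0.2004]), array([ 0.0033, -0.0017, -0.0024]))
```

servo_tool(
  deltas=[
    {"delta_rot":[0.003,-0.002,-0.002],"translation":[0.023,-0.008,0.08],"fingers":110},
    {"delta_rot":[0.003,-0.002,-0.002],"translation":[0.023,-0.008,0.15],"fingers":110},
    {"delta_rot":[0.003,-0.002,-0.002],"translation":[0.023,-0.008,0.19],"fingers":110},
    {"delta_rot":[0.003,-0.002,-0.002],"translation":[0.023,-0.008,0.199],"fingers":110},
    {"delta_rot":[0.003,-0.002,-0.002],"translation":[0.023,-0.008,0.199],"fingers":110},
    {"delta_rot":[0.003,-0.002,-0.002],"translation":[0.023,-0.008,0.199],"fingers":200},
    {"delta_rot":[0.003,-0.002,-0.002],"translation":[0.023,-0.008,0.199],"fingers":255},
    {"delta_rot":[0.003,-0.002,-0.002],"translation":[0.023,-0.008,0.199],"fingers":255},
    {"delta_rot":[0.003,-0.002,-0.002],"translation":[0.023,-0.008,0.199],"fingers":255},
    {"delta_rot":[0.003,-0.002,-0.002],"translation":[0.023,-0.008,0.199],"fingers":255},
  ],
)

```text
time: 13.45
tcp_pos: [454.8, -190.5, 12.1]
ee_rot: [0.017, 1.0, -0.002, 0.003]
contact_force: [-0.4, 0.4, 6.7]
finger_gap: -0.002
grip_force: 3.4
```

Run:
```python
from h import *
np.set_printoptions(precision=4,suppress=True)
st=bot.state(); print(st['tcp_pos'],st['finger_gap'],st['contact_force'])
th=np.radians(8.7); ux=np.array([np.cos(th),np.sin(th),0]); seat=np.array([556.6,206.5,6])
A=np.array([451,-187,160.]); B=seat-ux*140+[0,0,100]; Q=down(98.7); C=B.copy()
print(rows(st,A,down(88)));print(B,rows(S(st,A,down(88)),B,Q))
```

```text
[ 454.8435 -190.4917   12.0811] -0.002292609967051918 [-0.4071  0.4176  6.7091]
(array([ 0.006 ,  0.0056, -0.2959]), array([-0.0018,  0.0031,  0.0008]))
[418.2109 185.3235 106.    ] (array([0.0915, 0.7419, 0.108 ]), array([ 0.    ,  0.    , -0.0892]))
```

The fingers closed above the chip because they were too high. I'll rise, reopen and look.

servo_tool(
  deltas=[
    {"delta_rot":[0,0,0],"translation":[0,0,-0.06],"fingers":255},
    {"delta_rot":[0,0,0],"translation":[0,0,-0.15],"fingers":110},
    {"delta_rot":[0,0,0],"translation":[0,0,-0.15],"fingers":110},
    {"delta_rot":[0,0,0],"translation":[0,0,-0.15],"fingers":110},
    {"delta_rot":[0,0,0],"translation":[0,0,-0.15],"fingers":110},
    {"delta_rot":[0,0,0],"translation":[0,0,-0.15],"fingers":110},
  ],
)

```text
time: 14.05
tcp_pos: [453.1, -189.5, 85.1]
ee_rot: [0.017, 1.0, -0.001, 0.001]
contact_force: [-0.1, -0.1, -0.1]
finger_gap: 0.569
grip_force: 0.0
```

Run:
```python
from h import *
np.set_printoptions(precision=4,suppress=True)
st=bot.state(); i=bot.get_image('wrist'); cv2.imwrite('pics/w7.png',cv2.resize(i[120:320,180:460],(700,500))[:,:,::-1]); print(st['tcp_pos'],st['finger_gap'])
```

```text
[ 453.1012 -189.4859   85.0793] 0.5685914782545609
```

View pics/w7.png

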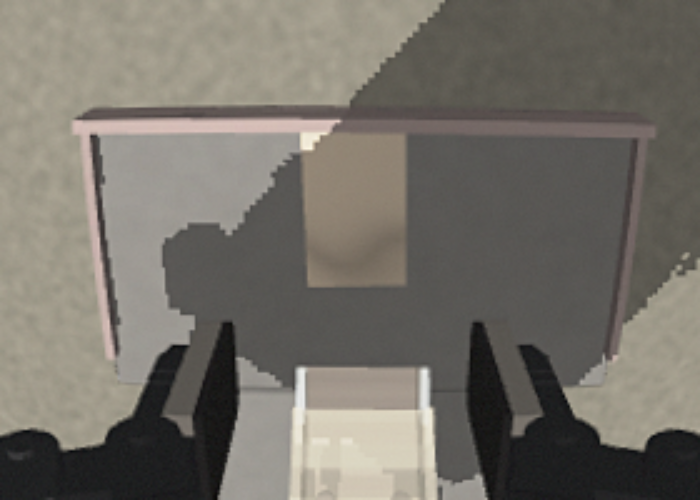

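The crop shows chip_a untouched, with corners (302,135), (407,135), (405,286) and (307,286), against the stop strip. I've nearly used up the views, so I'll measure by code from here.

Run:
```python
from h import *
np.set_printoptions(precision=4,suppress=True)
st=bot.state(); C=np.array([wpx(st,((u+.5)/2.5+179.5,(v+.5)/2.5+119.5),12) for u,v in((302,135),(407,135),(405,286),(307,286))]); print(C); c=C.mean(0); print(c)
print(rows(st,[c[0]+1.5,c[1],4.5],down(89)))
```

```text
[[ 421.7767 -202.5462   12.    ]
 [ 422.7344 -172.5765   12.    ]
 [ 470.0331 -173.6208   12.    ]
 [ 469.0664 -203.5551   12.    ]]
[ 445.9027 -188.0746   12.    ]
(array([0.012 , 0.0028, 0.1611]), array([-0.0007,  0.0013, -0.0075]))
```

servo_tool(
  deltas=[
    {"delta_rot":[0,0,-0.008],"translation":[0.01,0.003,0.08],"fingers":110},
    {"delta_rot":[0,0,-0.008],"translation":[0.01,0.003,0.14],"fingers":110},
    {"delta_rot":[0,0,-0.008],"translation":[0.01,0.003,0.16],"fingers":110},
    {"delta_rot":[0,0,-0.008],"translation":[0.01,0.003,0.16],"fingers":110},
    {"delta_rot":[0,0,-0.008],"translation":[0.01,0.003,0.16],"fingers":110},
  ],
)

```text
time: 14.6
tcp_pos: [449.4, -188.6, 5.9]
ee_rot: [0.008, 1.0, -0.001, 0.002]
contact_force: [0.5, -0.2, -0.9]
finger_gap: 0.571
grip_force: 0.0
```

servo_tool(
  deltas=[
    {"delta_rot":[0,0,0],"translation":[0,0,0],"fingers":150},
    {"delta_rot":[0,0,0],"translation":[0,0,0],"fingers":200},
    {"delta_rot":[0,0,0],"translation":[0,0,0],"fingers":255},
    {"delta_rot":[0,0,0],"translation":[0,0,0],"fingers":255},
    {"delta_rot":[0,0,0],"translation":[0,0,0],"fingers":255},
  ],
)

```text
time: 15.1
tcp_pos: [449.8, -188.9, 6.8]
ee_rot: [0.008, 1.0, -0.002, 0.003]
contact_force: [-0.3, 0.4, 6.0]
finger_gap: 0.332
grip_force: 40.0
```

Run:
```python
from h import *
np.set_printoptions(precision=4,suppress=True)
st=bot.state(); th=np.radians(8.7); ux=np.array([np.cos(th),np.sin(th),0]); seat=np.array([556.6,207,0])
A=np.array([450,-188,130.]); B=seat-ux*125+[0,0,70]; C=seat-ux*125+[0,0,9]; Q=down(98.7)
print(rows(st,A,down(89)));print(B,rows(S(st,A,down(89)),B,Q))
```

```text
(array([-0.0019,  0.0009, -0.2464]), array([-0.0019,  0.003 ,  0.0005]))
[433.0383 188.0924  70.    ] (array([0.047 , 0.7515, 0.12  ]), array([ 0.    ,  0.    , -0.0808]))
```

servo_tool(
  deltas=[
    {"delta_rot":[0,0,0],"translation":[0,0,-0.05],"fingers":255},
    {"delta_rot":[0,0,0],"translation":[0,0,-0.14],"fingers":255},
    {"delta_rot":[0,0,0],"translation":[0,0,-0.246],"fingers":255},
    {"delta_rot":[0,0,0],"translation":[0,0,-0.246],"fingers":255},
  ],
)

```text
time: 15.5
tcp_pos: [451.7, -190.1, 134.2]
ee_rot: [0.008, 1.0, -0.005, 0.007]
contact_force: [0.5, -0.5, -0.1]
finger_gap: 0.333
grip_force: 40.0
```

servo_tool(
  deltas=[
    {"delta_rot":[0,0,-0.08],"translation":[0.005,0.09,0],"fingers":255},
    {"delta_rot":[0,0,-0.08],"translation":[0.01,0.18,0],"fingers":255},
    {"delta_rot":[0,0,-0.08],"translation":[0.02,0.27,0],"fingers":255},
    {"delta_rot":[0,0,-0.08],"translation":[0.03,0.36,0],"fingers":255},
    {"delta_rot":[0,0,-0.08],"translation":[0.04,0.45,0],"fingers":255},
    {"delta_rot":[0,0,-0.08],"translation":[0.047,0.54,0],"fingers":255},
    {"delta_rot":[0,0,-0.08],"translation":[0.047,0.63,0],"fingers":255},
    {"delta_rot":[0,0,-0.08],"translation":[0.047,0.72,0.03],"fingers":255},
    {"delta_rot":[0,0,-0.08],"translation":[0.047,0.751,0.12],"fingers":255},
    {"delta_rot":[0,0,-0.08],"translation":[0.047,0.751,0.12],"fingers":255},
    {"delta_rot":[0,0,-0.08],"translation":[0.047,0.751,0.12],"fingers":255},
  ],
)

```text
time: 16.6
tcp_pos: [430.0, 187.2, 66.6]
ee_rot: [-0.076, 0.997, -0.002, -0.0]
contact_force: [0.7, -0.2, -0.9]
finger_gap: 0.332
grip_force: 40.0
```

Run:
```python
from h import *
np.set_printoptions(precision=4,suppress=True)
st=bot.state(); print(st['tcp_pos'],st['finger_gap'],st['contact_force'])
th=np.radians(8.7); ux=np.array([np.cos(th),np.sin(th),0]); seat=np.array([556.6,207,0]); Q=down(98.7); C=seat-ux*125+[0,0,9]
print(rows(st,C,Q))
i=bot.get_image('wrist'); 
# plate line fit: print plate corners by prediction for a picture with overlays
uy=np.array([-ux[1],ux[0],0]); s=seat
pts={'corner':[s+a*ux+b*uy+[0,0,6] for a in(-85,85) for b in(-50,50)],'pegtop':[s+3*ux+b*uy+[0,0,32] for b in(-13,13)],'lip':[s-54*ux+[0,0,28],s-22*ux+[0,0,8]]}
o=i.copy()
for k,v in pts.items():
    for p in wproj(st,np.array(v)): cv2.drawMarker(o,tuple(int(round(x)) for x in p),(255,0,0),cv2.MARKER_CROSS,5,1)
cv2.imwrite('pics/w8.png',cv2.resize(o[100:400,180:480],(600,600),interpolation=cv2.INTER_CUBIC)[:,:,::-1])
```

```text
[430.0356 187.218   66.5665] 0.3316421815877849 [ 0.6799 -0.1694 -0.8933]
(array([-0.0063,  0.0013,  0.1151]), array([-0.002 , -0.0003,  0.0003]))
```

servo_tool(
  deltas=[
    {"delta_rot":[-0.002,0,0],"translation":[-0.006,0.001,0.07],"fingers":255},
    {"delta_rot":[-0.002,0,0],"translation":[-0.006,0.001,0.11],"fingers":255},
    {"delta_rot":[-0.002,0,0],"translation":[-0.006,0.001,0.115],"fingers":255},
    {"delta_rot":[-0.002,0,0],"translation":[-0.006,0.001,0.115],"fingers":255},
  ],
)

```text
time: 17.05
tcp_pos: [435.9, 187.3, 12.0]
ee_rot: [-0.075, 0.997, 0.0, 0.003]
contact_force: [0.3, -0.3, -0.2]
finger_gap: 0.332
grip_force: 40.0
```

servo_tool(
  deltas=[
    {"delta_rot":[0,0,0],"translation":[-0.03,0,0],"fingers":255},
    {"delta_rot":[0,0,0],"translation":[-0.06,0,0],"fingers":255},
    {"delta_rot":[0,0,0],"translation":[-0.09,0,0],"fingers":255},
    {"delta_rot":[0,0,0],"translation":[-0.12,0,0],"fingers":255},
    {"delta_rot":[0,0,0],"translation":[-0.14,0,0],"fingers":255},
    {"delta_rot":[0,0,0],"translation":[-0.16,0,0],"fingers":255},
    {"delta_rot":[0,0,0],"translation":[-0.18,0,0],"fingers":255},
    {"delta_rot":[0,0,0],"translation":[-0.19,0,0],"fingers":255},
    {"delta_rot":[0,0,0],"translation":[-0.19,0,0],"fingers":255},
  ],
)

```text
time: 17.95
tcp_pos: [530.8, 202.7, 11.1]
ee_rot: [-0.075, 0.997, 0.0, 0.004]
contact_force: [0.6, -0.1, -1.6]
finger_gap: 0.332
grip_force: 39.8
```

servo_tool(
  deltas=[
    {"delta_rot":[0,0,0],"translation":[-0.004,0,0.002],"fingers":255},
    {"delta_rot":[0,0,0],"translation":[-0.007,0,0.003],"fingers":255},
    {"delta_rot":[0,0,0],"translation":[-0.01,0,0.003],"fingers":255},
    {"delta_rot":[0,0,0],"translation":[-0.01,0,0.003],"fingers":255},
  ],
)

```text
time: 18.35
tcp_pos: [533.8, 203.3, 9.2]
ee_rot: [-0.076, 0.997, 0.0, 0.002]
contact_force: [-0.7, -0.7, -1.5]
finger_gap: 0.333
grip_force: 39.8
```

Run:
```python
from h import *
i=bot.get_image('top'); cv2.imwrite('pics/t9.png',i[:,:,::-1])
print(bot.state()['tcp_pos'],bot.state()['contact_force'])
```

```text
[533.80637384 203.30362804   9.26318878] [ 0.68651816 -0.37227692 -0.94211159]
```

servo_tool(
  deltas=[
    {"delta_rot":[0,0,0],"translation":[-0.004,0,0.001],"fingers":255},
    {"delta_rot":[0,0,0],"translation":[-0.008,0,0.002],"fingers":255},
    {"delta_rot":[0,0,0],"translation":[-0.008,0,0.002],"fingers":255},
  ],
)

```text
time: 18.7
tcp_pos: [534.3, 203.4, 7.7]
ee_rot: [-0.076, 0.997, -0.0, -0.002]
contact_force: [-5.1, -0.1, -0.4]
finger_gap: 0.335
grip_force: 40.0
```

servo_tool(
  deltas=[
    {"delta_rot":[0,0,0],"translation":[-0.004,0,0],"fingers":255},
    {"delta_rot":[0,0,0],"translation":[-0.004,0,0],"fingers":255},
  ],
)

```text
time: 18.9
tcp_pos: [534.4, 203.4, 7.5]
ee_rot: [-0.076, 0.997, -0.0, -0.004]
contact_force: [-6.8, -1.2, 1.1]
finger_gap: 0.338
grip_force: 40.1
```

servo_tool(
  deltas=[
    {"delta_rot":[0,0,0],"translation":[0.003,0,0],"fingers":110},
    {"delta_rot":[0,0,0],"translation":[0.003,0,0],"fingers":110},
    {"delta_rot":[0,0,0],"translation":[0.003,0,0],"fingers":110},
    {"delta_rot":[0,0,0],"translation":[0.003,0,-0.03],"fingers":110},
    {"delta_rot":[0,0,0],"translation":[0.003,0,-0.1],"fingers":110},
    {"delta_rot":[0,0,0],"translation":[0.003,0,-0.19],"fingers":110},
    {"delta_rot":[0,0,0],"translation":[0.003,0,-0.24],"fingers":110},
    {"delta_rot":[0,0,0],"translation":[0.003,0,-0.24],"fingers":110},
  ],
)

```text
time: 19.7
tcp_pos: [541.3, 204.5, 133.9]
ee_rot: [-0.076, 0.997, 0.001, 0.008]
contact_force: [-0.0, -0.1, -0.1]
finger_gap: 0.57
grip_force: 0.0
```

servo_tool(
  deltas=[
    {"delta_rot":[0,0,0.75],"translation":[0,-0.05,0],"fingers":110},
    {"delta_rot":[0,0,0.75],"translation":[0,-0.1,0],"fingers":110},
    {"delta_rot":[0,0,0.75],"translation":[0,-0.2,0],"fingers":110},
    {"delta_rot":[0,0,0.75],"translation":[0,-0.2,0],"fingers":110},
    {"delta_rot":[0,0,0.75],"translation":[0,-0.2,0],"fingers":110},
    {"delta_rot":[0,0,0.75],"translation":[0,-0.2,0],"fingers":110},
    {"delta_rot":[0,0,0.75],"translation":[0,-0.2,0],"fingers":110},
    {"delta_rot":[0,0,0.75],"translation":[0,-0.2,0],"fingers":110},
    {"delta_rot":[0,0,0.75],"translation":[0,-0.2,0],"fingers":110},
    {"delta_rot":[0,0,0.75],"translation":[0,-0.2,0],"fingers":110},
    {"delta_rot":[0,0,0.75],"translation":[0,-0.2,0],"fingers":110},
  ],
)

```text
time: 20.8
tcp_pos: [552.5, 104.9, 128.1]
ee_rot: [0.653, 0.757, 0.002, 0.001]
contact_force: [-0.3, -0.2, 0.1]
finger_gap: 0.561
grip_force: 0.0
```

```bash
cat >> h.py <<'E'
def chips(pr=True):
    i=bot.get_image('top'); rr=[r for r in rects(i,lambda p,z:px('top',p,z),ply(i),6) if r[1]>-100 and 380<r[0]<760]
    for r in rr: print(np.round(r,1))
    return i
def marble(i,st_f,x0,x1,y0,y1,z,cam='top',dil=0):
    """rects of whitish pixels inside a world box"""
    hsv=cv2.cvtColor(i,cv2.COLOR_RGB2HSV); C=np.array([st_f((x,y,z)) for x in(x0,x1) for y in(y0,y1)]); m=np.zeros(i.shape[:2],np.uint8)
    cv2.fillConvexPoly(m,cv2.convexHull(C.astype(np.int32)),255); return hsv,m
E
python3 - <<'E'
from h import *
np.set_printoptions(precision=4,suppress=True)
st=bot.state(); i=chips(); print(st['tcp_pos'],st['q'])
print(rows(st,[667,1.9,90],down(81.6)@F))
# dump pixels around holder stack: value image
P=proj('top',[[532,203,12]])[0].astype(int); print(P)
s=i[P[1]-20:P[1]+20:2,P[0]-16:P[0]+17:2].astype(int); print(s.min(2));
E
```

```text
[437.3  29.1  36.6  30.1  -9.6 319.7 263.2]
[492.7 -21.1  30.9  28.9   9.3 342.5 237.3]
[617.9 -19.1  27.5  26.6  62.4 340.6 180.1]
[667.8   1.9  42.3  29.4  -8.4 330.6 157.7]
[552.4667 104.9086 128.075 ] [-0.0116  0.5844  1.6874  0.0014  0.8661 -0.1593]
(array([-0.2373,  0.1962,  0.0768]), array([ 0.001 , -0.0018,  0.8901]))
[239 220]
[[ 96  96  96  95  97  97  97  96  97  96  96  98  98  98  98  99  97]
 [ 98  98  99  99 100 101 100 102 102 101 100 101 101 101 101 102 102]
 [ 96  97  97  98  97  98  97  97  98  99  99  98  99 100  99 100 100]
 [ 92  91  92  91  92  93  92  93  92  92  93  92  93  93  94  94  94]
 [ 88  87  88  87  88  87  86  89  90  88  89  88  90  89  88  90  87]
 [ 83  84  83  84  83  84  83  82  84  83  83  84  83  84  84  83  83]
 [ 82  81  81  82  80  81  82  81  82  80  81  80  81  80  82  80  82]
 [ 79  80  79  80  79  80  79  79  79  79  80  79  79  80  80  80  80]
 [ 79  78  78  78  77  78  77  77  79  78  78  78  78  79  78  78  78]
 [ 75  76  75  75  77  77  76  76  77  76  76  74  77  76  74  76  76]
 [ 73  74  73  75  73  72  73  72  73  74  74  74  74  73  73  72  72]
 [ 71  69  70  71  70  70  71  70  71  71  71  71  70  70  70  71  71]
 [ 67  67  66  67  68  68  67  66  67  67  68  67  67  67  66  67  67]
 [ 63  64  62  63  62  61  61  62  62  62  62  63  64  61  63  62  61]
 [ 57  56  55  54  55  56  57  57  55  55  55  54  55  54  55  54  57]
 [ 32  42  67  67  67  69  64  48  64  55  84  84  68  67  53  51  51]
 [ 34  63 141 139 139 144 140  98 106  86  84 140 143 146  78  77  77]
 [ 33  87 141 141 143 142 135 177 170 122 143 140 143 144  78  78  78]
 [ 32 139 141 141 145 142 141 143 141 142 144 142 142 142  76  76  78]
 [ 34 139 140 138 142 139 143 144 141 142 144 143 141 142  77  76  78]]
```

servo_tool(
  deltas=[
    {"delta_rot":[0,0,0.89],"translation":[-0.08,0.07,0.02],"fingers":110},
    {"delta_rot":[0,0,0.89],"translation":[-0.16,0.13,0.04],"fingers":110},
    {"delta_rot":[0,0,0.89],"translation":[-0.237,0.196,0.07],"fingers":110},
    {"delta_rot":[0,0,0.89],"translation":[-0.237,0.196,0.077],"fingers":110},
    {"delta_rot":[0,0,0.89],"translation":[-0.237,0.196,0.077],"fingers":110},
    {"delta_rot":[0,0,0.89],"translation":[-0.237,0.196,0.077],"fingers":110},
    {"delta_rot":[0,0,0.89],"translation":[-0.237,0.196,0.077],"fingers":110},
    {"delta_rot":[0,0,0.89],"translation":[-0.237,0.196,0.077],"fingers":110},
    {"delta_rot":[0,0,0.89],"translation":[-0.237,0.196,0.077],"fingers":110},
    {"delta_rot":[0,0,0.89],"translation":[-0.237,0.196,0.077],"fingers":110},
    {"delta_rot":[0,0,0.89],"translation":[-0.237,0.196,0.077],"fingers":110},
    {"delta_rot":[0,0,0.89],"translation":[-0.237,0.196,0.077],"fingers":110},
  ],
)

```text
time: 22.05
tcp_pos: [667.3, 2.6, 89.8]
ee_rot: [0.999, -0.041, 0.002, -0.001]
contact_force: [0.4, -0.3, 0.4]
finger_gap: 0.571
grip_force: 0.0
```

Run:
```python
from h import *
np.set_printoptions(precision=4,suppress=True)
st=bot.state(); print(st['tcp_pos'],st['q'])
print(rows(st,[666.8,1.9,0],down(81.6)@F))
j=bot.get_image('wrist'); m=ply(j)
for r in rects(j,lambda p,z:wpx(st,p,z),m,6,200): print(np.round(r,1))
i=bot.get_image('top'); P=proj('top',[[532,203,12]])[0].astype(int)
s=i[P[1]-18:P[1]+20:2,P[0]-14:P[0]+15:1].astype(int); print(s.min(2));
```

```text
[667.302    2.6041  89.8286] [-0.164   0.7505  1.4295  0.0021  0.9583  1.4885]
(array([-0.0015,  0.0017,  0.1797]), array([-0.0007, -0.0016,  0.0304]))
[650.7   3.3  30.1  15.5  85.1 323.8 228. ]
[[158 157 157 159 159 160 135 161 176 155  90  87  91 159 160 160 159 161
  161 158 158 160 161 159 160 161 160 160 161]
 [158 159 157 159 158 161 160 148 166 159 125  89  90 159 161 159 157 160
  160 160 160 160 159 158 160 160 161 160 161]
 [157 158 160 160 160 160 159 114 158 166 149  89  92 143 195 138  74 138
  160 160 160 160 159 160 162 163 161 161 161]
 [159 159 160 161 195 194 126  67 122 165 160 129  90 148 170 134  65  78
  192 178 160 158 160 160 161 163 163 163 163]
 [160 157 160 159 173 172 130 136 102 156 101  93  90 108 109 110 114 115
  118 102  81  89  88  86  87  92  93  94  93]
 [158 156 156 159 160 163 201 197 195  96  97  96  85  88 101 100 102 107
  108 112  73  89  88  88  88  88  89  86  89]
 [159 159 159 160 161 162 180 192 107  82  94  98  92  65  98  98 110 111
  108 106  89  89  89  88  88  88  89  89  89]
 [160 160 161 161 161 161 170 105 102  97  94  97  98  89
[... 695 characters left out ...]
 89  89 108 123  97  90  97 126  96  92  88 127
  128 126 126 127  95  89  89  87  86  70  65]
 [159 159 160 160 159  88  88  88  92 124  98  90  96 125  98  93  89 126
  126 127 127 127 118  82  86  89  82  69  54]
 [161 161 160 159  87  88  87  89  90 116  98  90  89 109  87  92  80  89
   90  89  87  88  87  88  89  89  67  63  33]
 [161 160 160 160  89  89  89  90  89  90  92 106 107 105 106 101  85  89
   89  89  87  87  88  89  88  72  72  49  31]
 [158 157 160 159  88  89  90  89  88  87  89  89  89  88  88  88  87  88
   88  87  88  88  88  89  88  69  63  34  34]
 [157 159 159 156  86  87  88  87  87  87  90  88  90  88  89  87  87  89
   89  89  89  86  86  87  67  69  42  34  34]]
```

Chip_a is home and square under the arm: the marble patch in the pixel dump runs parallel to the plate and ends at the pegs. Next is chip_b.

servo_tool(
  deltas=[
    {"delta_rot":[0,0,0.03],"translation":[-0.001,0.002,0.09],"fingers":110},
    {"delta_rot":[0,0,0.03],"translation":[-0.001,0.002,0.16],"fingers":110},
    {"delta_rot":[0,0,0.03],"translation":[-0.001,0.002,0.179],"fingers":110},
    {"delta_rot":[0,0,0.03],"translation":[-0.001,0.002,0.18],"fingers":110},
    {"delta_rot":[0,0,0.03],"translation":[-0.001,0.002,0.18],"fingers":110},
    {"delta_rot":[0,0,0.03],"translation":[-0.001,0.002,0.18],"fingers":170},
    {"delta_rot":[0,0,0.03],"translation":[-0.001,0.002,0.18],"fingers":255},
    {"delta_rot":[0,0,0.03],"translation":[-0.001,0.002,0.18],"fingers":255},
    {"delta_rot":[0,0,0.03],"translation":[-0.001,0.002,0.18],"fingers":255},
    {"delta_rot":[0,0,0.03],"translation":[-0.001,0.002,0.18],"fingers":255},
  ],
)

```text
time: 23.15
tcp_pos: [668.6, 1.6, 1.6]
ee_rot: [0.998, -0.07, 0.003, -0.001]
contact_force: [0.1, 0.4, 6.2]
finger_gap: 0.327
grip_force: 40.1
```

Run:
```python
from h import *
np.set_printoptions(precision=4,suppress=True)
st=bot.state(); print(st['tcp_pos'],st['finger_gap'],st['q'])
Q=tilt(-2,46)@F; G=np.array([634.1,-192.6,265]); B=G-Q[:,2]*85; A=np.array([620,-60,330.])
print(rows(st,A,down(85)@F)); print(B,rows(S(st,A,down(85)@F),B,Q)); print(rows(S(st,B,Q),G,Q))
```

```text
[668.5919   1.5735   1.5702] 0.3272625569055355 [-0.1652  0.8759  1.4542  0.0023  0.8047  1.5445]
(array([-0.0745,  0.1345, -0.6576]), array([-0.0006, -0.0033, -0.0254]))
[ 572.9934 -190.4661  324.046 ] (array([-0.0709,  0.2681,  0.0119]), array([ 0.01  ,  0.3832, -0.0236]))
(array([-0.  ,  0.  ,  0.17]), array([-0.,  0., -0.]))
```

servo_tool(
  deltas=[
    {"delta_rot":[0,0,0],"translation":[0,0,-0.08],"fingers":255},
    {"delta_rot":[0,0,0],"translation":[0,0,-0.17],"fingers":255},
    {"delta_rot":[0,0,0],"translation":[0,0,-0.26],"fingers":255},
    {"delta_rot":[0,0,0],"translation":[-0.01,0.02,-0.35],"fingers":255},
    {"delta_rot":[0,0,-0.025],"translation":[-0.03,0.05,-0.43],"fingers":255},
    {"delta_rot":[0,0,-0.025],"translation":[-0.05,0.08,-0.51],"fingers":255},
    {"delta_rot":[0,0,-0.025],"translation":[-0.075,0.11,-0.59],"fingers":255},
    {"delta_rot":[0,0,-0.025],"translation":[-0.075,0.135,-0.658],"fingers":255},
    {"delta_rot":[0,0,-0.025],"translation":[-0.075,0.135,-0.658],"fingers":255},
    {"delta_rot":[0,0,-0.025],"translation":[-0.075,0.135,-0.658],"fingers":255},
  ],
)

```text
time: 24.15
tcp_pos: [619.2, -60.3, 329.4]
ee_rot: [0.999, -0.045, 0.003, -0.001]
contact_force: [-0.6, 0.4, -0.7]
finger_gap: 0.335
grip_force: 39.6
```

servo_tool(
  deltas=[
    {"delta_rot":[0.01,0.07,-0.024],"translation":[-0.02,0.08,0.01],"fingers":255},
    {"delta_rot":[0.01,0.14,-0.024],"translation":[-0.04,0.16,0.01],"fingers":255},
    {"delta_rot":[0.01,0.21,-0.024],"translation":[-0.071,0.22,0.012],"fingers":255},
    {"delta_rot":[0.01,0.28,-0.024],"translation":[-0.071,0.268,0.012],"fingers":255},
    {"delta_rot":[0.01,0.35,-0.024],"translation":[-0.071,0.268,0.012],"fingers":255},
    {"delta_rot":[0.01,0.383,-0.024],"translation":[-0.071,0.268,0.012],"fingers":255},
    {"delta_rot":[0.01,0.383,-0.024],"translation":[-0.071,0.268,0.012],"fingers":255},
    {"delta_rot":[0.01,0.383,-0.024],"translation":[-0.071,0.268,0.012],"fingers":255},
  ],
)

```text
time: 24.95
tcp_pos: [569.6, -188.8, 318.4]
ee_rot: [0.921, -0.019, 0.389, 0.004]
contact_force: [-0.6, 0.2, -0.9]
finger_gap: 0.333
grip_force: 39.7
```

Run:
```python
from h import *
np.set_printoptions(precision=4,suppress=True)
st=bot.state(); print(st['tcp_pos'],st['finger_gap'],st['q'])
Q=tilt(-2,46)@F; G=np.array([634.5,-192.6,265]); print(rows(st,G,Q))
j=bot.get_image('wrist'); m=ply(j); m[:,:200]=0;m[:,450:]=0; m[:180]=0
cs,_=cv2.findContours(m,0,2)
for c in cs:
    if cv2.contourArea(c)>500: print(cv2.minAreaRect(c))
```

```text
[ 569.6187 -188.8195  318.4214] 0.3330841427149784 [-0.753   0.23    1.9651  1.0839  0.5665  0.0192]
(array([0.014 , 0.0035, 0.1676]), array([-0.0016,  0.0015, -0.0032]))
((321.0, 264.0), (74.0, 60.0), 90.0)
```

servo_tool(
  deltas=[
    {"delta_rot":[-0.002,0.001,-0.003],"translation":[0.014,0.004,0.03],"fingers":255},
    {"delta_rot":[-0.002,0.001,-0.003],"translation":[0.014,0.004,0.07],"fingers":255},
    {"delta_rot":[-0.002,0.001,-0.003],"translation":[0.014,0.004,0.11],"fingers":255},
    {"delta_rot":[-0.002,0.001,-0.003],"translation":[0.014,0.004,0.14],"fingers":255},
    {"delta_rot":[-0.002,0.001,-0.003],"translation":[0.014,0.004,0.16],"fingers":255},
    {"delta_rot":[-0.002,0.001,-0.003],"translation":[0.014,0.004,0.167],"fingers":255},
    {"delta_rot":[-0.002,0.001,-0.003],"translation":[0.014,0.004,0.167],"fingers":255},
    {"delta_rot":[-0.002,0.001,-0.003],"translation":[0.014,0.004,0.167],"fingers":255},
  ],
)

```text
time: 25.8
tcp_pos: [637.4, -194.6, 270.2]
ee_rot: [0.919, -0.014, 0.393, 0.01]
contact_force: [-0.5, -0.7, -0.3]
finger_gap: 0.33
grip_force: 39.7
```

servo_tool(
  deltas=[
    {"delta_rot":[0,0,0],"translation":[0,0,0],"fingers":120},
    {"delta_rot":[0,0,0],"translation":[0,0,0],"fingers":120},
    {"delta_rot":[0,0,0],"translation":[0,0,0],"fingers":120},
    {"delta_rot":[0,0,0],"translation":[0,0,-0.05],"fingers":120},
    {"delta_rot":[0,0,0],"translation":[0,0,-0.12],"fingers":120},
    {"delta_rot":[0,0,0],"translation":[0,0,-0.19],"fingers":120},
    {"delta_rot":[0,0,0],"translation":[0,0,-0.19],"fingers":120},
  ],
)

```text
time: 26.5
tcp_pos: [567.4, -192.3, 338.8]
ee_rot: [0.918, -0.014, 0.395, 0.012]
contact_force: [0.1, 0.4, 0.4]
finger_gap: 0.532
grip_force: 0.0
```

Run:
```python
from h import *
np.set_printoptions(precision=4,suppress=True)
st=bot.state(); print(st['tcp_pos'],st['finger_gap'],st['q'])
Q=down(88)@F; A=[450,-188,260]; print(rows(st,A,Q))
```

```text
[ 567.4353 -192.3456  338.7649] 0.5321562733378419 [-0.7619  0.1946  1.9495  1.0389  0.5864  0.0614]
(array([-0.276 , -0.002 , -0.0623]), array([ 0.0047, -0.388 ,  0.0017]))
```

servo_tool(
  deltas=[
    {"delta_rot":[0.005,-0.07,0],"translation":[-0.09,-0.002,-0.062],"fingers":110},
    {"delta_rot":[0.005,-0.14,0],"translation":[-0.18,-0.002,-0.062],"fingers":110},
    {"delta_rot":[0.005,-0.21,0],"translation":[-0.276,-0.002,-0.062],"fingers":110},
    {"delta_rot":[0.005,-0.388,0],"translation":[-0.276,-0.002,-0.062],"fingers":110},
    {"delta_rot":[0.005,-0.388,0],"translation":[-0.276,-0.002,-0.062],"fingers":110},
    {"delta_rot":[0.005,-0.388,0],"translation":[-0.276,-0.002,-0.062],"fingers":110},
    {"delta_rot":[0.005,-0.388,0],"translation":[-0.276,-0.002,-0.062],"fingers":110},
    {"delta_rot":[0.005,-0.388,0],"translation":[-0.276,-0.002,-0.062],"fingers":110},
  ],
)

```text
time: 27.3
tcp_pos: [451.1, -186.7, 256.1]
ee_rot: [1.0, -0.014, -0.002, -0.002]
contact_force: [0.4, 0.8, 0.1]
finger_gap: 0.566
grip_force: 0.0
```

servo_tool(
  deltas=[
    {"delta_rot":[0,0,-0.75],"translation":[0,0,0],"fingers":110},
    {"delta_rot":[0,0,-0.75],"translation":[0,0,0],"fingers":110},
    {"delta_rot":[0,0,-0.75],"translation":[0,0,0],"fingers":110},
    {"delta_rot":[0,0,-0.75],"translation":[0,0,0],"fingers":110},
    {"delta_rot":[0,0,-0.75],"translation":[0,0,0],"fingers":110},
    {"delta_rot":[0,0,-0.75],"translation":[0,0,0],"fingers":110},
    {"delta_rot":[0,0,-0.75],"translation":[0,0,0],"fingers":110},
    {"delta_rot":[0,0,-0.75],"translation":[0,0,0],"fingers":110},
    {"delta_rot":[0,0,-0.75],"translation":[0,0,0],"fingers":110},
    {"delta_rot":[0,0,-0.75],"translation":[0,0,0],"fingers":110},
    {"delta_rot":[0,0,-0.75],"translation":[0,0,0],"fingers":110},
  ],
)

```text
time: 28.4
tcp_pos: [449.4, -186.8, 256.6]
ee_rot: [0.717, 0.698, 0.0, -0.003]
contact_force: [-0.4, 0.1, -0.2]
finger_gap: 0.564
grip_force: 0.0
```

servo_tool(
  deltas=[
    {"delta_rot":[0,0,-0.75],"translation":[0,0,0],"fingers":110},
    {"delta_rot":[0,0,-0.75],"translation":[0,0,0],"fingers":110},
    {"delta_rot":[0,0,-0.75],"translation":[0,0,0],"fingers":110},
    {"delta_rot":[0,0,-0.75],"translation":[0,0,0],"fingers":110},
    {"delta_rot":[0,0,-0.75],"translation":[0,0,0],"fingers":110},
    {"delta_rot":[0,0,-0.75],"translation":[0,0,0],"fingers":110},
    {"delta_rot":[0,0,-0.75],"translation":[0,0,0],"fingers":110},
    {"delta_rot":[0,0,-0.75],"translation":[0,0,0.05],"fingers":110},
    {"delta_rot":[0,0,-0.75],"translation":[0,0,0.14],"fingers":110},
    {"delta_rot":[0,0,-0.75],"translation":[0,0,0.24],"fingers":110},
    {"delta_rot":[0,0,-0.75],"translation":[0,0,0.3],"fingers":110},
    {"delta_rot":[0,0,-0.75],"translation":[0,0,0.3],"fingers":110},
  ],
)

```text
time: 29.6
tcp_pos: [446.3, -184.9, 103.8]
ee_rot: [0.016, 1.0, 0.005, -0.006]
contact_force: [-0.1, 0.7, 0.4]
finger_gap: 0.57
grip_force: 0.0
```

```bash
cat >> h.py <<'E'
def tray(j,st,xm=493):
    """marble chip in the tray from the wrist picture"""
    d=j[:,:,0].astype(int)-j[:,:,2]; m=((d>9)&(j[:,:,0]>100)).astype(np.uint8)*255
    C=wproj(st,[[427,-255,6],[427,-112,6],[xm,-110,6],[xm,-257,6]]); k=np.zeros_like(m)
    cv2.fillConvexPoly(k,C.astype(np.int32),255); m&=k; m=cv2.morphologyEx(m,cv2.MORPH_OPEN,np.ones((3,3),np.uint8))
    return rects(j,lambda p,z:wpx(st,p,z),m,12,200)
E
python3 - <<'E'
from h import *
np.set_printoptions(precision=4,suppress=True)
j=cv2.imread('pics/w6.png')[:,:,::-1]
print('cal',[np.round(r,1) for r in tray(j,dict(tcp_pos=np.array([461.567,-184.731,107.015]),ee_rot=np.array([.019,1,.005,-.004])/np.linalg.norm([.019,1,.005,-.004])))], j[205,315],j[230,240],j[230,350],j[170,305])
st=bot.state(); j=bot.get_image('wrist'); cv2.imwrite('pics/w10.png',j[:,:,::-1]); print(st['tcp_pos'],st['finger_gap'],st['q'])
for r in tray(j,st): print(np.round(r,1))
E
```

```text
cal [array([ 448. , -188. ,   44.6,   31. ,   -0.2,  314.3,  188.6])] [118 107  96] [156 154 147] [86 85 82] [239 233 214]
[ 446.2727 -184.85    103.7601] 0.5702813042572373 [-0.6252  0.5554  1.888   0.0014  0.713  -2.1651]
[ 453.1 -185.9   44.2   30.3   -1.9  318.   214.6]
```

Run:
```python
from h import *
j=cv2.imread('pics/w10.png')[:,:,::-1]; print(j[205:225,312:324].reshape(-1,3).mean(0))
st=bot.state(); print(rows(st,[453.5,-185.9,4.5],down(88)))
```

```text
[138.41666667 126.4        111.5875    ]
(array([-0.0125, -0.0007,  0.2026]), array([ 0.003 , -0.0038,  0.0009]))
```

servo_tool(
  deltas=[
    {"delta_rot":[0.003,-0.004,0.001],"translation":[-0.012,0,0.08],"fingers":110},
    {"delta_rot":[0.003,-0.004,0.001],"translation":[-0.012,0,0.15],"fingers":110},
    {"delta_rot":[0.003,-0.004,0.001],"translation":[-0.012,0,0.195],"fingers":110},
    {"delta_rot":[0.003,-0.004,0.001],"translation":[-0.012,0,0.203],"fingers":110},
    {"delta_rot":[0.003,-0.004,0.001],"translation":[-0.012,0,0.203],"fingers":110},
    {"delta_rot":[0.003,-0.004,0.001],"translation":[-0.012,0,0.203],"fingers":150},
    {"delta_rot":[0.003,-0.004,0.001],"translation":[-0.012,0,0.203],"fingers":200},
    {"delta_rot":[0.003,-0.004,0.001],"translation":[-0.012,0,0.203],"fingers":255},
    {"delta_rot":[0.003,-0.004,0.001],"translation":[-0.012,0,0.203],"fingers":255},
    {"delta_rot":[0.003,-0.004,0.001],"translation":[-0.012,0,0.203],"fingers":255},
  ],
)

```text
time: 30.65
tcp_pos: [457.2, -187.8, 7.7]
ee_rot: [0.016, 1.0, -0.003, 0.004]
contact_force: [-0.3, 0.4, 5.6]
finger_gap: 0.335
grip_force: 39.1
```

```bash
cat >> h.py <<'E'
th=np.radians(8.7); ux=np.array([np.cos(th),np.sin(th),0]); seat=np.array([556.6,207,0])
E
python3 - <<'E'
from h import *
np.set_printoptions(precision=4,suppress=True)
st=bot.state(); print(st['tcp_pos'],st['finger_gap'],st['contact_force'])
A=st['tcp_pos']+[0,0,125]; Q=down(98.7); B=seat-ux*120+[0,0,70]; print(B,rows(S(st,A,down(88)),B,Q))
E
```

```text
[ 457.1868 -187.7782    7.6816] 0.3349625104582058 [-0.2542  0.3647  5.5595]
[437.9807 188.8487  70.    ] (array([0.0647, 0.7515, 0.1254]), array([ 0.    ,  0.    , -0.0892]))
```

servo_tool(
  deltas=[
    {"delta_rot":[0,0,0],"translation":[0,0,-0.05],"fingers":255},
    {"delta_rot":[0,0,0],"translation":[0,0,-0.14],"fingers":255},
    {"delta_rot":[0,0,0],"translation":[0,0,-0.25],"fingers":255},
    {"delta_rot":[0,0,0],"translation":[0,0,-0.25],"fingers":255},
  ],
)

```text
time: 31.05
tcp_pos: [458.9, -188.6, 137.0]
ee_rot: [0.016, 1.0, -0.006, 0.008]
contact_force: [0.4, -1.2, -0.3]
finger_gap: 0.335
grip_force: 39.8
```

servo_tool(
  deltas=[
    {"delta_rot":[0,0,-0.089],"translation":[0.005,0.09,0],"fingers":255},
    {"delta_rot":[0,0,-0.089],"translation":[0.01,0.18,0],"fingers":255},
    {"delta_rot":[0,0,-0.089],"translation":[0.02,0.27,0],"fingers":255},
    {"delta_rot":[0,0,-0.089],"translation":[0.03,0.36,0],"fingers":255},
    {"delta_rot":[0,0,-0.089],"translation":[0.04,0.45,0],"fingers":255},
    {"delta_rot":[0,0,-0.089],"translation":[0.065,0.54,0],"fingers":255},
    {"delta_rot":[0,0,-0.089],"translation":[0.065,0.63,0],"fingers":255},
    {"delta_rot":[0,0,-0.089],"translation":[0.065,0.72,0.03],"fingers":255},
    {"delta_rot":[0,0,-0.089],"translation":[0.065,0.751,0.11],"fingers":255},
    {"delta_rot":[0,0,-0.089],"translation":[0.065,0.751,0.11],"fingers":255},
    {"delta_rot":[0,0,-0.089],"translation":[0.065,0.751,0.11],"fingers":255},
  ],
)

```text
time: 32.15
tcp_pos: [434.4, 189.6, 73.9]
ee_rot: [-0.078, 0.997, -0.002, 0.001]
contact_force: [-0.1, -0.1, 0.4]
finger_gap: 0.332
grip_force: 39.8
```

Run:
```python
from h import *
np.set_printoptions(precision=4,suppress=True)
st=bot.state(); print(st['tcp_pos'],st['finger_gap'],st['contact_force'])
Q=down(98.7); C=seat-ux*120+[0,0,15.5]; print(rows(st,C,Q))
```

```text
[434.397  189.6236  73.8806] 0.33161632815859443 [-0.1442 -0.0829  0.422 ]
(array([-0.0067, -0.0021,  0.1168]), array([-0.0022,  0.0007,  0.0016]))
```

servo_tool(
  deltas=[
    {"delta_rot":[-0.002,0.001,0.002],"translation":[-0.007,-0.002,0.07],"fingers":255},
    {"delta_rot":[-0.002,0.001,0.002],"translation":[-0.007,-0.002,0.11],"fingers":255},
    {"delta_rot":[-0.002,0.001,0.002],"translation":[-0.007,-0.002,0.117],"fingers":255},
    {"delta_rot":[-0.002,0.001,0.002],"translation":[-0.007,-0.002,0.117],"fingers":255},
    {"delta_rot":[-0.002,0.001,0.002],"translation":[-0.007,-0.002,0.117],"fingers":255},
  ],
)

```text
time: 32.65
tcp_pos: [440.3, 188.6, 17.3]
ee_rot: [-0.074, 0.997, 0.0, 0.002]
contact_force: [0.1, 0.4, -0.4]
finger_gap: 0.327
grip_force: 39.8
```

servo_tool(
  deltas=[
    {"delta_rot":[0,0,0],"translation":[-0.03,0,0],"fingers":255},
    {"delta_rot":[0,0,0],"translation":[-0.06,0,0],"fingers":255},
    {"delta_rot":[0,0,0],"translation":[-0.09,0,0],"fingers":255},
    {"delta_rot":[0,0,0],"translation":[-0.12,0,0],"fingers":255},
    {"delta_rot":[0,0,0],"translation":[-0.14,0,0],"fingers":255},
    {"delta_rot":[0,0,0],"translation":[-0.16,0,0],"fingers":255},
    {"delta_rot":[0,0,0],"translation":[-0.18,0,0],"fingers":255},
    {"delta_rot":[0,0,0],"translation":[-0.19,0,0],"fingers":255},
    {"delta_rot":[0,0,0],"translation":[-0.19,0,0],"fingers":255},
  ],
)

```text
time: 33.55
tcp_pos: [535.0, 203.4, 16.0]
ee_rot: [-0.075, 0.997, 0.0, 0.002]
contact_force: [0.3, 0.1, -0.7]
finger_gap: 0.33
grip_force: 39.7
```

servo_tool(
  deltas=[
    {"delta_rot":[0,0,0],"translation":[-0.004,0,0.002],"fingers":255},
    {"delta_rot":[0,0,0],"translation":[-0.008,0,0.004],"fingers":255},
    {"delta_rot":[0,0,0],"translation":[-0.01,0,0.004],"fingers":255},
    {"delta_rot":[0,0,0],"translation":[-0.01,0,0.004],"fingers":255},
  ],
)

```text
time: 33.95
tcp_pos: [535.9, 203.7, 13.7]
ee_rot: [-0.075, 0.997, -0.0, -0.001]
contact_force: [-6.3, -0.5, 4.6]
finger_gap: 0.336
grip_force: 40.4
```

servo_tool(
  deltas=[
    {"delta_rot":[0,0,0],"translation":[-0.004,0,0],"fingers":255},
    {"delta_rot":[0,0,0],"translation":[-0.006,0,0],"fingers":255},
    {"delta_rot":[0,0,0],"translation":[-0.006,0,0],"fingers":255},
  ],
)

```text
time: 34.25
tcp_pos: [536.0, 203.7, 13.7]
ee_rot: [-0.075, 0.997, -0.001, -0.004]
contact_force: [-9.2, -2.2, 8.9]
finger_gap: 0.331
grip_force: 40.8
```

servo_tool(
  deltas=[
    {"delta_rot":[0,0,0],"translation":[0.006,0,0],"fingers":110},
    {"delta_rot":[0,0,0],"translation":[0.006,0,0],"fingers":110},
    {"delta_rot":[0,0,0],"translation":[0.006,0,0],"fingers":110},
    {"delta_rot":[0,0,0],"translation":[0.006,0,-0.03],"fingers":110},
    {"delta_rot":[0,0,0],"translation":[0.006,0,-0.1],"fingers":110},
    {"delta_rot":[0,0,0],"translation":[0.006,0,-0.19],"fingers":110},
    {"delta_rot":[0,0,0],"translation":[0.006,0,-0.24],"fingers":110},
    {"delta_rot":[0,0,0],"translation":[0.006,0,-0.24],"fingers":110},
  ],
)

```text
time: 35.05
tcp_pos: [541.7, 204.6, 139.1]
ee_rot: [-0.075, 0.997, 0.001, 0.007]
contact_force: [0.8, -0.6, -0.2]
finger_gap: 0.567
grip_force: 0.0
```

servo_tool(
  deltas=[
    {"delta_rot":[0,0,0.75],"translation":[0.05,-0.06,0],"fingers":110},
    {"delta_rot":[0,0,0.75],"translation":[0.1,-0.15,0],"fingers":110},
    {"delta_rot":[0,0,0.75],"translation":[0.15,-0.24,0],"fingers":110},
    {"delta_rot":[0,0,0.75],"translation":[0.15,-0.3,0],"fingers":110},
    {"delta_rot":[0,0,0.75],"translation":[0.15,-0.3,0],"fingers":110},
    {"delta_rot":[0,0,0.75],"translation":[0.15,-0.3,0],"fingers":110},
    {"delta_rot":[0,0,0.75],"translation":[0.15,-0.3,0],"fingers":110},
    {"delta_rot":[0,0,0.75],"translation":[0.15,-0.3,0],"fingers":110},
    {"delta_rot":[0,0,0.75],"translation":[0.15,-0.3,0],"fingers":110},
    {"delta_rot":[0,0,0.75],"translation":[0.15,-0.3,0],"fingers":110},
    {"delta_rot":[0,0,0.75],"translation":[0.15,-0.3,0],"fingers":110},
  ],
)

```text
time: 36.15
tcp_pos: [486.1, 44.4, 133.4]
ee_rot: [0.654, 0.757, 0.0, 0.0]
contact_force: [0.7, -0.1, -0.8]
finger_gap: 0.569
grip_force: 0.0
```

```bash
cat >> h.py <<'E'
def stack(i,n):
    P=proj('top',[seat-20*ux+[0,0,6*n+6]])[0].astype(int); print(i[P[1]-16:P[1]+18:2,P[0]-13:P[0]+14].astype(int).min(2))
E
python3 - <<'E'
from h import *
np.set_printoptions(precision=4,suppress=True,linewidth=200)
st=bot.state(); i=chips(); print(st['tcp_pos'],st['q'],st['finger_gap'])
stack(i,2)
print(rows(st,[437,29,90],down(80.4)@F))
E
```

```text
[617.9 -20.2  26.4  26.4  -0.9 340.5 179.9]
[486.0518  44.374  133.3983] [-0.1386  0.5012  1.8659  0.0006  0.7732 -0.2846] 0.5692689390276515
[[134 135 135 136 136 137 119 138 144 122  62  74  76 135 136 136 135 138 136 136 134 137 137 137 137 138 138]
 [136 135 136 138 137 136 135 133 146 133  88  76  76 135 137 136 136 137 137 137 137 137 136 135 137 138 138]
 [136 135 137 137 137 137 136 126 142 143 117  63  78 122 166 118  63 118 137 137 136 136 136 138 138 140 137]
 [136 136 136 138 168 165 109  58 136 145 133  87  77 128 161 114  65 125 135  76 137 135 136 136 137 140 140]
 [137 135 135 137 148 161 130 125 150 142 142 117  94 191 192 193 193 192 191  96 118 139 138 135 137 138 141]
 [135 132 132 135 137 167 195 194 191 135 145 133  94 115 194 192 193 193 191 120  65 138 138 136 138 137 137]
 [136 135 135 135 138 154 195 194 194 150 144 141 117  94 157 192 194 193 192 157  58 139 140 138 139 139 139]
 [137 138 138 137 138 139 194 194 150 115 135 146 132  80 144  92 191 193 192 190  85 140 139 137 137 138 140]
 [137 138 138 137 137 137 169 194 192 127 130 144 141 116 123 111 190 
[... 302 characters left out ...]
33 120  84 104 152 119 100  90 152 157 163 165 106  69 138 140 140 140]
 [137 138 138 137 137 137 136 147 162 128 118  90  92 117 119 102  84  93 163 167 170 144  62 140 140 138 139]
 [138 137 137 138 136 138 137 140 178 151 117  86  89 122 119 100  89  83 141 185 154 160 122 141 138 137 136]
 [137 136 137 136 136 136 138 138 154 126 118 108 106  99 121  86 108 111 198 198 199 200 163 118 137 138 140]
 [138 138 137 137 136 136 134 139 138 116 118 105 100  86 114  87  80 137 140 137 137 138 139 141 140 139 138]
 [137 136 137 136 137 136 138 139 138 144 173 148 115 142 134 105 137 138 139 139 137 138 138 139 139 139 138]]
(array([-0.0162, -0.1016,  0.0867]), array([ 0.0004, -0.0006,  0.8995]))
```

servo_tool(
  deltas=[
    {"delta_rot":[0,0,0.9],"translation":[-0.016,-0.05,0.02],"fingers":110},
    {"delta_rot":[0,0,0.9],"translation":[-0.016,-0.102,0.02],"fingers":110},
    {"delta_rot":[0,0,0.9],"translation":[-0.016,-0.102,0.02],"fingers":110},
    {"delta_rot":[0,0,0.9],"translation":[-0.016,-0.102,0.02],"fingers":110},
    {"delta_rot":[0,0,0.9],"translation":[-0.016,-0.102,0.02],"fingers":110},
    {"delta_rot":[0,0,0.9],"translation":[-0.016,-0.102,0.02],"fingers":110},
    {"delta_rot":[0,0,0.9],"translation":[-0.016,-0.102,0.02],"fingers":110},
    {"delta_rot":[0,0,0.9],"translation":[-0.016,-0.102,0.02],"fingers":110},
    {"delta_rot":[0,0,0.9],"translation":[-0.016,-0.102,0.02],"fingers":110},
    {"delta_rot":[0,0,0.9],"translation":[-0.016,-0.102,0.02],"fingers":110},
    {"delta_rot":[0,0,0.9],"translation":[-0.016,-0.102,0.02],"fingers":110},
    {"delta_rot":[0,0,0.9],"translation":[-0.016,-0.102,0.02],"fingers":110},
  ],
)

```text
time: 37.4
tcp_pos: [436.9, 28.9, 123.4]
ee_rot: [0.999, -0.042, 0.001, -0.0]
contact_force: [-0.2, 0.5, 0.9]
finger_gap: 0.566
grip_force: 0.0
```

Run:
```python
from h import *
np.set_printoptions(precision=4,suppress=True,linewidth=200)
st=bot.state(); print(st['tcp_pos'],st['q'],st['finger_gap'])
print(rows(st,[436.5,29,0],down(80.4)@F))
j=bot.get_image('wrist'); cv2.imwrite('pics/w11.png',j[:,:,::-1]); hsv=cv2.cvtColor(j,cv2.COLOR_RGB2HSV); m=cv2.inRange(hsv,(6,60,80),(24,170,255)); m=cv2.morphologyEx(m,cv2.MORPH_OPEN,np.ones((3,3),np.uint8))
for r in rects(j,lambda p,z:wpx(st,p,z),m,6,150): print(np.round(r,1))
chips()
```

```text
[436.9002  28.8627 123.4336] [-0.1907  0.4734  1.995   0.0007  0.6717  1.4636] 0.5662468230060385
(array([-0.0012, -0.0001,  0.2469]), array([-0.0002, -0.0007,  0.0399]))
[-122.2 1020.5  596.   141.6  -51.1   10.9  380.3]
[434.8  28.4  38.8  30.8  -8.1 321.6 195. ]
[489.9 -22.   32.2  31.3   8.6 375.6 128.6]
[536.4 191.7  42.7   6.8   9.2 137.8 106.5]
[493.4 -27.9  30.7  17.7   3.5 345.2 237.2]
[617.9 -20.2  26.4  26.4  -0.9 340.7 180.3]
```

servo_tool(
  deltas=[
    {"delta_rot":[0,0,0.04],"translation":[-0.001,0,0.09],"fingers":110},
    {"delta_rot":[0,0,0.04],"translation":[-0.001,0,0.18],"fingers":110},
    {"delta_rot":[0,0,0.04],"translation":[-0.001,0,0.235],"fingers":110},
    {"delta_rot":[0,0,0.04],"translation":[-0.001,0,0.247],"fingers":110},
    {"delta_rot":[0,0,0.04],"translation":[-0.001,0,0.247],"fingers":110},
    {"delta_rot":[0,0,0.04],"translation":[-0.001,0,0.247],"fingers":150},
    {"delta_rot":[0,0,0.04],"translation":[-0.001,0,0.247],"fingers":200},
    {"delta_rot":[0,0,0.04],"translation":[-0.001,0,0.247],"fingers":255},
    {"delta_rot":[0,0,0.04],"translation":[-0.001,0,0.247],"fingers":255},
    {"delta_rot":[0,0,0.04],"translation":[-0.001,0,0.247],"fingers":255},
  ],
)

```text
time: 38.5
tcp_pos: [437.6, 28.8, 1.4]
ee_rot: [0.997, -0.081, 0.002, 0.0]
contact_force: [-1.1, 0.6, 7.3]
finger_gap: 0.33
grip_force: 40.2
```

Run:
```python
from h import *
np.set_printoptions(precision=4,suppress=True)
st=bot.state(); print(st['tcp_pos'],st['finger_gap'],st['q'])
Q=tilt(-2,46)@F; G=np.array([634.5,-192.6,265.5]); B=G-Q[:,2]*85; A=np.array([460,-20,330.])
print(rows(st,A,down(85)@F)); print(B,rows(S(st,A,down(85)@F),B,Q)); print(rows(S(st,B,Q),G,Q))
```

```text
[437.6047  28.803    1.4432] 0.3301961238539457 [-0.1905  0.7474  2.054   0.0014  0.3354  1.5416]
(array([ 0.0631,  0.0889, -0.6568]), array([-0.0001, -0.0023, -0.0359]))
[ 573.3934 -190.4661  324.546 ] (array([0.2556, 0.3199, 0.0109]), array([ 0.01  ,  0.3832, -0.0236]))
(array([-0.  ,  0.  ,  0.17]), array([-0.,  0., -0.]))
```

servo_tool(
  deltas=[
    {"delta_rot":[0,0,0],"translation":[0,0,-0.08],"fingers":255},
    {"delta_rot":[0,0,0],"translation":[0,0,-0.17],"fingers":255},
    {"delta_rot":[0,0,0],"translation":[0,0,-0.26],"fingers":255},
    {"delta_rot":[0,0,0],"translation":[0.01,0.02,-0.35],"fingers":255},
    {"delta_rot":[0,0,-0.036],"translation":[0.03,0.05,-0.43],"fingers":255},
    {"delta_rot":[0,0,-0.036],"translation":[0.05,0.07,-0.51],"fingers":255},
    {"delta_rot":[0,0,-0.036],"translation":[0.063,0.089,-0.59],"fingers":255},
    {"delta_rot":[0,0,-0.036],"translation":[0.063,0.089,-0.657],"fingers":255},
    {"delta_rot":[0,0,-0.036],"translation":[0.063,0.089,-0.657],"fingers":255},
    {"delta_rot":[0,0,-0.036],"translation":[0.063,0.089,-0.657],"fingers":255},
  ],
)

```text
time: 39.5
tcp_pos: [459.5, -20.0, 329.4]
ee_rot: [0.999, -0.044, 0.002, 0.0]
contact_force: [0.5, -0.1, -1.3]
finger_gap: 0.329
grip_force: 39.6
```

servo_tool(
  deltas=[
    {"delta_rot":[0.01,0.07,-0.024],"translation":[0.05,0.06,0.01],"fingers":255},
    {"delta_rot":[0.01,0.14,-0.024],"translation":[0.1,0.12,0.01],"fingers":255},
    {"delta_rot":[0.01,0.21,-0.024],"translation":[0.15,0.18,0.011],"fingers":255},
    {"delta_rot":[0.01,0.28,-0.024],"translation":[0.2,0.25,0.011],"fingers":255},
    {"delta_rot":[0.01,0.35,-0.024],"translation":[0.256,0.32,0.011],"fingers":255},
    {"delta_rot":[0.01,0.383,-0.024],"translation":[0.256,0.32,0.011],"fingers":255},
    {"delta_rot":[0.01,0.383,-0.024],"translation":[0.256,0.32,0.011],"fingers":255},
    {"delta_rot":[0.01,0.383,-0.024],"translation":[0.256,0.32,0.011],"fingers":255},
  ],
)

```text
time: 40.3
tcp_pos: [571.2, -190.6, 319.4]
ee_rot: [0.921, -0.019, 0.388, 0.005]
contact_force: [0.4, 0.3, -1.1]
finger_gap: 0.335
grip_force: 39.6
```

Run:
```python
from h import *
np.set_printoptions(precision=4,suppress=True)
st=bot.state(); print(st['tcp_pos'],st['finger_gap'],st['q'])
Q=tilt(-2,46)@F; G=np.array([634,-192.6,265]); print(rows(st,G,Q))
j=bot.get_image('wrist'); m=ply(j); m[:,:200]=0;m[:,450:]=0; m[:180]=0
cs,_=cv2.findContours(m,0,2)
for c in cs:
    if cv2.contourArea(c)>500: print(cv2.minAreaRect(c))
```

```text
[ 571.1959 -190.5523  319.3769] 0.3351003611606411 [-0.7517  0.2309  1.9584  1.0723  0.5664  0.0318]
(array([ 0.0099, -0.0001,  0.1659]), array([-0.0007,  0.0024, -0.0028]))
((320.5, 264.5), (65.0, 61.0), 90.0)
```

servo_tool(
  deltas=[
    {"delta_rot":[-0.001,0.002,-0.003],"translation":[0.01,0,0.03],"fingers":255},
    {"delta_rot":[-0.001,0.002,-0.003],"translation":[0.01,0,0.07],"fingers":255},
    {"delta_rot":[-0.001,0.002,-0.003],"translation":[0.01,0,0.11],"fingers":255},
    {"delta_rot":[-0.001,0.002,-0.003],"translation":[0.01,0,0.14],"fingers":255},
    {"delta_rot":[-0.001,0.002,-0.003],"translation":[0.01,0,0.16],"fingers":255},
    {"delta_rot":[-0.001,0.002,-0.003],"translation":[0.01,0,0.166],"fingers":255},
    {"delta_rot":[-0.001,0.002,-0.003],"translation":[0.01,0,0.166],"fingers":255},
    {"delta_rot":[-0.001,0.002,-0.003],"translation":[0.01,0,0.166],"fingers":255},
  ],
)

```text
time: 41.15
tcp_pos: [636.7, -192.7, 269.6]
ee_rot: [0.919, -0.013, 0.393, 0.009]
contact_force: [-0.9, -0.3, -0.5]
finger_gap: 0.331
grip_force: 39.7
```

servo_tool(
  deltas=[
    {"delta_rot":[0,0,0],"translation":[0,0,0],"fingers":120},
    {"delta_rot":[0,0,0],"translation":[0,0,0],"fingers":120},
    {"delta_rot":[0,0,0],"translation":[0,0,0],"fingers":120},
    {"delta_rot":[0,0,0],"translation":[0,0,-0.05],"fingers":120},
    {"delta_rot":[0,0,0],"translation":[0,0,-0.12],"fingers":120},
    {"delta_rot":[0,0,0],"translation":[0,0,-0.19],"fingers":120},
    {"delta_rot":[0,0,0],"translation":[0,0,-0.19],"fingers":120},
  ],
)

```text
time: 41.85
tcp_pos: [566.9, -190.7, 338.1]
ee_rot: [0.919, -0.013, 0.395, 0.011]
contact_force: [-0.2, -1.0, -0.6]
finger_gap: 0.531
grip_force: 0.0
```

Run:
```python
from h import *
np.set_printoptions(precision=4,suppress=True)
st=bot.state(); print(st['tcp_pos'],st['finger_gap'],st['q'])
Q=down(88)@F; A=[450,-188,260]; print(rows(st,A,Q)); chips()
```

```text
[ 566.8712 -190.7474  338.1092] 0.5313012100997779 [-0.7608  0.1942  1.952   1.0406  0.5867  0.0584]
(array([-0.2742,  0.0008, -0.0621]), array([ 0.004 , -0.3877,  0.0026]))
[492.7 -21.1  30.9  28.9   9.3 342.5 237.3]
[617.9 -19.1  26.5  26.4 -45.8 340.4 179.9]
```

servo_tool(
  deltas=[
    {"delta_rot":[0.004,-0.07,0],"translation":[-0.09,0,-0.062],"fingers":110},
    {"delta_rot":[0.004,-0.14,0],"translation":[-0.18,0,-0.062],"fingers":110},
    {"delta_rot":[0.004,-0.21,0],"translation":[-0.274,0,-0.062],"fingers":110},
    {"delta_rot":[0.004,-0.388,0],"translation":[-0.274,0,-0.062],"fingers":110},
    {"delta_rot":[0.004,-0.388,0],"translation":[-0.274,0,-0.062],"fingers":110},
    {"delta_rot":[0.004,-0.388,0],"translation":[-0.274,0,-0.062],"fingers":110},
    {"delta_rot":[0.004,-0.388,0],"translation":[-0.274,0,-0.062],"fingers":110},
    {"delta_rot":[0.004,-0.388,0],"translation":[-0.274,0,-0.062],"fingers":110},
  ],
)

```text
time: 42.7
tcp_pos: [451.2, -186.2, 255.9]
ee_rot: [1.0, -0.013, -0.002, -0.002]
contact_force: [-0.8, -0.5, 0.1]
finger_gap: 0.569
grip_force: 0.0
```

servo_tool(
  deltas=[
    {"delta_rot":[0,0,-0.75],"translation":[0,0,0],"fingers":110},
    {"delta_rot":[0,0,-0.75],"translation":[0,0,0],"fingers":110},
    {"delta_rot":[0,0,-0.75],"translation":[0,0,0],"fingers":110},
    {"delta_rot":[0,0,-0.75],"translation":[0,0,0],"fingers":110},
    {"delta_rot":[0,0,-0.75],"translation":[0,0,0],"fingers":110},
    {"delta_rot":[0,0,-0.75],"translation":[0,0,0],"fingers":110},
    {"delta_rot":[0,0,-0.75],"translation":[0,0,0],"fingers":110},
    {"delta_rot":[0,0,-0.75],"translation":[0,0,0],"fingers":110},
    {"delta_rot":[0,0,-0.75],"translation":[0,0,0],"fingers":110},
    {"delta_rot":[0,0,-0.75],"translation":[0,0,0],"fingers":110},
    {"delta_rot":[0,0,-0.75],"translation":[0,0,0],"fingers":110},
  ],
)

```text
time: 43.8
tcp_pos: [449.5, -186.4, 256.7]
ee_rot: [0.716, 0.698, -0.0, -0.003]
contact_force: [0.4, 0.0, -0.9]
finger_gap: 0.57
grip_force: 0.0
```

servo_tool(
  deltas=[
    {"delta_rot":[0,0,-0.75],"translation":[0,0,0],"fingers":110},
    {"delta_rot":[0,0,-0.75],"translation":[0,0,0],"fingers":110},
    {"delta_rot":[0,0,-0.75],"translation":[0,0,0],"fingers":110},
    {"delta_rot":[0,0,-0.75],"translation":[0,0,0],"fingers":110},
    {"delta_rot":[0,0,-0.75],"translation":[0,0,0],"fingers":110},
    {"delta_rot":[0,0,-0.75],"translation":[0,0,0],"fingers":110},
    {"delta_rot":[0,0,-0.75],"translation":[0,0,0],"fingers":110},
    {"delta_rot":[0,0,-0.75],"translation":[0,0,0.05],"fingers":110},
    {"delta_rot":[0,0,-0.75],"translation":[0,0,0.14],"fingers":110},
    {"delta_rot":[0,0,-0.75],"translation":[0,0,0.24],"fingers":110},
    {"delta_rot":[0,0,-0.75],"translation":[0,0,0.3],"fingers":110},
    {"delta_rot":[0,0,-0.75],"translation":[0,0,0.3],"fingers":110},
  ],
)

```text
time: 45.0
tcp_pos: [446.2, -184.6, 103.8]
ee_rot: [0.015, 1.0, 0.004, -0.006]
contact_force: [-0.6, -0.2, 0.5]
finger_gap: 0.564
grip_force: 0.0
```

Run:
```python
from h import *
np.set_printoptions(precision=4,suppress=True)
st=bot.state(); j=bot.get_image('wrist'); cv2.imwrite('pics/w12.png',j[:,:,::-1]); print(st['tcp_pos'],st['finger_gap'],st['q'])
for r in tray(j,st):
    u,v=int(r[5]),int(r[6]); print(np.round(r,1),j[v-5:v+6,u-5:u+6].mean((0,1)), rows(st,[r[0]+1,r[1],4.5],down(90+r[4])))
```

```text
[ 446.2218 -184.6121  103.788 ] 0.5642924966983198 [-0.6239  0.5553  1.8881 -0.0007  0.713  -2.1638]
[ 446.2 -188.5   37.6   30.3   -1.5  314.4  206.9] [139.0992 126.9256 112.2066] (array([-0.0048, -0.0092,  0.1985]), array([ 0.0038, -0.006 , -0.0018]))
```

servo_tool(
  deltas=[
    {"delta_rot":[0.003,-0.005,-0.001],"translation":[0,-0.008,0.08],"fingers":110},
    {"delta_rot":[0.003,-0.005,-0.001],"translation":[0,-0.008,0.15],"fingers":110},
    {"delta_rot":[0.003,-0.005,-0.001],"translation":[0,-0.008,0.195],"fingers":110},
    {"delta_rot":[0.003,-0.005,-0.001],"translation":[0,-0.008,0.203],"fingers":110},
    {"delta_rot":[0.003,-0.005,-0.001],"translation":[0,-0.008,0.203],"fingers":110},
    {"delta_rot":[0.003,-0.005,-0.001],"translation":[0,-0.008,0.203],"fingers":150},
    {"delta_rot":[0.003,-0.005,-0.001],"translation":[0,-0.008,0.203],"fingers":200},
    {"delta_rot":[0.003,-0.005,-0.001],"translation":[0,-0.008,0.203],"fingers":255},
    {"delta_rot":[0.003,-0.005,-0.001],"translation":[0,-0.008,0.203],"fingers":255},
    {"delta_rot":[0.003,-0.005,-0.001],"translation":[0,-0.008,0.203],"fingers":255},
  ],
)

```text
time: 46.05
tcp_pos: [450.9, -191.5, 7.8]
ee_rot: [0.013, 1.0, -0.004, 0.005]
contact_force: [-0.1, -0.5, 5.7]
finger_gap: 0.334
grip_force: 39.2
```

Run:
```python
from h import *
np.set_printoptions(precision=4,suppress=True)
st=bot.state(); print(st['tcp_pos'],st['finger_gap'],st['contact_force'])
A=st['tcp_pos']+[0,0,125]; Q=down(98.7); B=seat-ux*115+[0,0,75]; print(B,rows(S(st,A,down(88.5)),B,Q))
```

```text
[ 450.9413 -191.5266    7.8408] 0.3339208525159434 [-0.1047 -0.48    5.6842]
[442.9232 189.605   75.    ] (array([0.036 , 0.7616, 0.1157]), array([ 0.   ,  0.   , -0.085]))
```

servo_tool(
  deltas=[
    {"delta_rot":[0,0,0],"translation":[0,0,-0.05],"fingers":255},
    {"delta_rot":[0,0,0],"translation":[0,0,-0.14],"fingers":255},
    {"delta_rot":[0,0,0],"translation":[0,0,-0.25],"fingers":255},
    {"delta_rot":[0,0,0],"translation":[0,0,-0.25],"fingers":255},
  ],
)

```text
time: 46.45
tcp_pos: [452.4, -192.2, 137.1]
ee_rot: [0.013, 1.0, -0.006, 0.009]
contact_force: [0.3, -0.2, -1.2]
finger_gap: 0.33
grip_force: 39.8
```

servo_tool(
  deltas=[
    {"delta_rot":[0,0,-0.085],"translation":[0.005,0.09,0],"fingers":255},
    {"delta_rot":[0,0,-0.085],"translation":[0.01,0.18,0],"fingers":255},
    {"delta_rot":[0,0,-0.085],"translation":[0.02,0.27,0],"fingers":255},
    {"delta_rot":[0,0,-0.085],"translation":[0.03,0.36,0],"fingers":255},
    {"delta_rot":[0,0,-0.085],"translation":[0.036,0.45,0],"fingers":255},
    {"delta_rot":[0,0,-0.085],"translation":[0.036,0.54,0],"fingers":255},
    {"delta_rot":[0,0,-0.085],"translation":[0.036,0.63,0],"fingers":255},
    {"delta_rot":[0,0,-0.085],"translation":[0.036,0.72,0.03],"fingers":255},
    {"delta_rot":[0,0,-0.085],"translation":[0.036,0.761,0.1],"fingers":255},
    {"delta_rot":[0,0,-0.085],"translation":[0.036,0.761,0.1],"fingers":255},
    {"delta_rot":[0,0,-0.085],"translation":[0.036,0.761,0.1],"fingers":255},
  ],
)

```text
time: 47.55
tcp_pos: [440.6, 190.5, 78.7]
ee_rot: [-0.076, 0.997, -0.003, 0.002]
contact_force: [-1.3, -0.1, 0.1]
finger_gap: 0.331
grip_force: 39.8
```

Run:
```python
from h import *
np.set_printoptions(precision=4,suppress=True)
st=bot.state(); print(st['tcp_pos'],st['finger_gap'],st['contact_force'])
Q=down(98.7); C=seat-ux*115+[0,0,21.5]; print(rows(st,C,Q))
```

```text
[440.5809 190.5336  78.6785] 0.3310540473737744 [-1.259  -0.0593  0.0778]
(array([-0.004 , -0.0018,  0.1144]), array([-0.0029,  0.0015,  0.0006]))
```

servo_tool(
  deltas=[
    {"delta_rot":[-0.003,0.002,0.001],"translation":[-0.004,-0.002,0.07],"fingers":255},
    {"delta_rot":[-0.003,0.002,0.001],"translation":[-0.004,-0.002,0.11],"fingers":255},
    {"delta_rot":[-0.003,0.002,0.001],"translation":[-0.004,-0.002,0.114],"fingers":255},
    {"delta_rot":[-0.003,0.002,0.001],"translation":[-0.004,-0.002,0.114],"fingers":255},
    {"delta_rot":[-0.003,0.002,0.001],"translation":[-0.004,-0.002,0.114],"fingers":255},
  ],
)

```text
time: 48.05
tcp_pos: [445.0, 189.0, 23.4]
ee_rot: [-0.074, 0.997, 0.0, 0.002]
contact_force: [0.7, -1.6, 0.6]
finger_gap: 0.332
grip_force: 39.8
```

servo_tool(
  deltas=[
    {"delta_rot":[0,0,0],"translation":[-0.03,0,0],"fingers":255},
    {"delta_rot":[0,0,0],"translation":[-0.06,0,0],"fingers":255},
    {"delta_rot":[0,0,0],"translation":[-0.09,0,0],"fingers":255},
    {"delta_rot":[0,0,0],"translation":[-0.12,0,0],"fingers":255},
    {"delta_rot":[0,0,0],"translation":[-0.14,0,0],"fingers":255},
    {"delta_rot":[0,0,0],"translation":[-0.16,0,0],"fingers":255},
    {"delta_rot":[0,0,0],"translation":[-0.18,0,0],"fingers":255},
    {"delta_rot":[0,0,0],"translation":[-0.188,0,0],"fingers":255},
    {"delta_rot":[0,0,0],"translation":[-0.188,0,0],"fingers":255},
  ],
)

```text
time: 48.95
tcp_pos: [538.5, 203.7, 22.1]
ee_rot: [-0.075, 0.997, 0.0, 0.002]
contact_force: [1.1, 0.6, -1.4]
finger_gap: 0.329
grip_force: 39.7
```

servo_tool(
  deltas=[
    {"delta_rot":[0,0,0],"translation":[-0.004,0,0.002],"fingers":255},
    {"delta_rot":[0,0,0],"translation":[-0.007,0,0.004],"fingers":255},
    {"delta_rot":[0,0,0],"translation":[-0.008,0,0.004],"fingers":255},
    {"delta_rot":[0,0,0],"translation":[-0.008,0,0.004],"fingers":255},
  ],
)

```text
time: 49.35
tcp_pos: [539.8, 204.1, 20.0]
ee_rot: [-0.075, 0.997, 0.0, -0.001]
contact_force: [-2.7, 0.4, 2.9]
finger_gap: 0.329
grip_force: 40.1
```

servo_tool(
  deltas=[
    {"delta_rot":[0,0,0],"translation":[-0.003,0,0],"fingers":255},
    {"delta_rot":[0,0,0],"translation":[-0.005,0,0],"fingers":255},
    {"delta_rot":[0,0,0],"translation":[-0.005,0,0],"fingers":255},
  ],
)

```text
time: 49.65
tcp_pos: [540.0, 204.1, 19.9]
ee_rot: [-0.075, 0.997, -0.0, -0.003]
contact_force: [-6.6, -0.7, 6.5]
finger_gap: 0.331
grip_force: 40.6
```

servo_tool(
  deltas=[
    {"delta_rot":[0,0,0],"translation":[0.005,0,0],"fingers":110},
    {"delta_rot":[0,0,0],"translation":[0.005,0,0],"fingers":110},
    {"delta_rot":[0,0,0],"translation":[0.005,0,0],"fingers":110},
    {"delta_rot":[0,0,0],"translation":[0.005,0,-0.03],"fingers":110},
    {"delta_rot":[0,0,0],"translation":[0.005,0,-0.1],"fingers":110},
    {"delta_rot":[0,0,0],"translation":[0.005,0,-0.19],"fingers":110},
    {"delta_rot":[0,0,0],"translation":[0.005,0,-0.23],"fingers":110},
    {"delta_rot":[0,0,0],"translation":[0.005,0,-0.23],"fingers":110},
  ],
)

```text
time: 50.45
tcp_pos: [544.0, 204.7, 139.7]
ee_rot: [-0.075, 0.997, 0.001, 0.005]
contact_force: [0.2, -0.1, -0.5]
finger_gap: 0.57
grip_force: 0.0
```

servo_tool(
  deltas=[
    {"delta_rot":[0,0,0.75],"translation":[0,-0.06,0],"fingers":110},
    {"delta_rot":[0,0,0.75],"translation":[0,-0.15,0],"fingers":110},
    {"delta_rot":[0,0,0.75],"translation":[0,-0.24,0],"fingers":110},
    {"delta_rot":[0,0,0.75],"translation":[0,-0.3,0],"fingers":110},
    {"delta_rot":[0,0,0.75],"translation":[0,-0.3,0],"fingers":110},
    {"delta_rot":[0,0,0.75],"translation":[0,-0.3,0],"fingers":110},
    {"delta_rot":[0,0,0.75],"translation":[0,-0.3,0],"fingers":110},
    {"delta_rot":[0,0,0.75],"translation":[0,-0.3,0],"fingers":110},
    {"delta_rot":[0,0,0.75],"translation":[0,-0.3,0],"fingers":110},
    {"delta_rot":[0,0,0.75],"translation":[0,-0.3,0],"fingers":110},
    {"delta_rot":[0,0,0.75],"translation":[0,-0.3,0],"fingers":110},
  ],
)

```text
time: 51.55
tcp_pos: [562.6, 55.7, 134.3]
ee_rot: [0.654, 0.756, 0.0, -0.0]
contact_force: [0.0, 0.3, -0.2]
finger_gap: 0.567
grip_force: 0.0
```

Run:
```python
from h import *
np.set_printoptions(precision=4,suppress=True,linewidth=200)
st=bot.state(); i=chips(); print(st['tcp_pos'],st['q'],st['finger_gap'])
stack(i,3)
print(rows(st,[492,-21.3,120],down(99)@F))
```

```text
[492.7 -21.1  30.9  28.9   9.3 342.5 237.3]
[617.8 -23.5  26.5  19.8  -0.9 341.5 179.8]
[562.631   55.7001 134.2685] [-0.0993  0.5795  1.6723  0.0008  0.8903 -0.2448] 0.5672452220599609
[[141 140 139 140 141 142 141 131 162 149 115  79  77  66  69  69  69  69  70  70  69  69  70  69  68  58  30]
 [138 140 140 139 140 141 140 112 147 154 134  74  70  69  69  70  69  70  69  70  69  71  69  70  66  44  32]
 [139 140 140 141 141 141 141 139 138 153 144 113  76  68  69  68  69  69  69  70  70  69  70  70  60  31  31]
 [140 140 140 142 142 172 171 112  84 148 152 110  69  69  69  68  71  70  68  69  71  69  68  65  45  33  34]
 [140 140 139 141 141 154 178 130 161 138 152  66  70  69  69  69  69  70  70  69  71  70  70  63  33  35  35]
 [140 138 137 137 140 143 201 201 199 153 127  69  68  70  70  69  70  69  69  70  71  70  68  48  33  35  34]
 [140 140 141 140 141 143 173 200 200 198  68  69  68  70  69  71  71  69  70  70  69  70  62  36  33  35  33]
 [141 142 142 143 142 143 172 199 199 123  70  70  70  70  70  71  69  71  70  70  69  67  56  34  33  35  35]
 [140 142 142 142 141 140 
[... 346 characters left out ...]
70  71  71  70  71  69  71  70  70  69  68  59  36  33  32  34  34  31]
 [142 143 142 142 142 142 141  67  70  69  70  68  70  70  71  71  70  70  70  64  40  32  36  34  32  36  34]
 [141 143 141 142 142 142  74  69  70  70  70  69  71  71  70  70  70  69  69  58  32  36  33  35  33  34  33]
 [142 141 140 142 141 139  67  71  70  69  70  69  69  70  70  70  69  70  64  42  35  34  34  35  35  34  36]
 [142 142 141 142 141  76  70  70  69  68  71  70  69  70  69  71  70  70  58  32  33  34  34  34  35  35  35]
 [143 142 142 140 140  68  70  71  70  69  71  70  70  70  70  70  70  65  45  32  33  33  33  33  34  33  34]]
(array([-0.132 , -0.162 ,  0.0285]), array([-0.0004, -0.0002,  0.7442]))
```

servo_tool(
  deltas=[
    {"delta_rot":[0,0,0.744],"translation":[-0.06,-0.08,0.02],"fingers":110},
    {"delta_rot":[0,0,0.744],"translation":[-0.132,-0.162,0.028],"fingers":110},
    {"delta_rot":[0,0,0.744],"translation":[-0.132,-0.162,0.028],"fingers":110},
    {"delta_rot":[0,0,0.744],"translation":[-0.132,-0.162,0.028],"fingers":110},
    {"delta_rot":[0,0,0.744],"translation":[-0.132,-0.162,0.028],"fingers":110},
    {"delta_rot":[0,0,0.744],"translation":[-0.132,-0.162,0.028],"fingers":110},
    {"delta_rot":[0,0,0.744],"translation":[-0.132,-0.162,0.028],"fingers":110},
    {"delta_rot":[0,0,0.744],"translation":[-0.132,-0.162,0.028],"fingers":110},
    {"delta_rot":[0,0,0.744],"translation":[-0.132,-0.162,0.028],"fingers":110},
    {"delta_rot":[0,0,0.744],"translation":[-0.132,-0.162,0.028],"fingers":110},
    {"delta_rot":[0,0,0.744],"translation":[-0.132,-0.162,0.028],"fingers":110},
    {"delta_rot":[0,0,0.744],"translation":[-0.132,-0.162,0.028],"fingers":110},
  ],
)

```text
time: 52.8
tcp_pos: [492.6, -21.6, 120.5]
ee_rot: [0.997, 0.082, 0.0, -0.0]
contact_force: [-0.3, -0.4, -0.0]
finger_gap: 0.569
grip_force: 0.0
```

Run:
```python
from h import *
np.set_printoptions(precision=4,suppress=True,linewidth=200)
st=bot.state(); print(st['tcp_pos'],st['q'],st['finger_gap'])
print(rows(st,[492,-21.5,0],down(99)@F))
j=bot.get_image('wrist'); hsv=cv2.cvtColor(j,cv2.COLOR_RGB2HSV); m=cv2.inRange(hsv,(6,60,80),(24,170,255)); m=cv2.morphologyEx(m,cv2.MORPH_OPEN,np.ones((3,3),np.uint8))
for r in rects(j,lambda p,z:wpx(st,p,z),m,6,150): print(np.round(r,1))
stack(bot.get_image('top'),3)
```

```text
[492.6067 -21.5541 120.4777] [-0.2712  0.5296  1.8625  0.001   0.7494  1.1356] 0.5693878121500549
(array([-0.0013, -0.0002,  0.241 ]), array([-0.0003, -0.0002,  0.0029]))
[   55.1 -1050.2   510.1   111.4    71.3   624.7   387.6]
[ 315.1 -670.4  286.2   78.4   51.6  631.8  315.4]
[ 511.1 -483.9   47.6   31.    41.8  634.7  231.5]
[491.3 -21.8  31.9  30.8   9.4 321.3 195.7]
[532.  194.9  48.   13.4   9.4 108.3 121.9]
[[140 136 138 138 138 139 137 129 159 147 113  76  75  77 138 138 139 138 139 139 138 139 139 140 139 141 139]
 [137 137 136 138 139 139 139 110 144 151 132  73  76  78 138 140 139 138 139 139 138 139 138 139 137 139 139]
 [138 137 138 139 139 139 139 136 136 151 142 110  76  79 124 169 119  64 120 139 138 139 139 138 139 141 143]
 [138 137 138 139 139 169 168 111  81 145 150 127  65  79 130 164 116  92 125 102  79 139 137 139 139 140 142]
 [139 139 137 138 140 151 176 128 158 135 151 140  91 109 194 196 196 195 194 161  62 119 140 140 136 138 139]
 [139 137 134 135 137 140 198 198 196 152 146 148 123  86 196 196 196 195 195 193  51  67 140 140 139 139 139]
 [137 138 139 1
[... 506 characters left out ...]
 160 164 137  56 141 141 144 142]
 [138 138 140 139 139 138 138 140 163 140 112 102  84 169 113 106  80 159 162 167 172 172  48  69 141 143 142]
 [140 140 139 140 139 140 140 141 169 146 114  99  87  81 114 103  77  83  96 165 169 172 145  62 142 141 141]
 [139 140 139 139 140 140 140 139 142 135 115  94  91  87 115 100  89  90  83 130 188 161 164 130 141 141 139]
 [140 138 138 140 139 138 138 139 140 111 112 115 193  91 114  99 109 109 113 201 202 203 202 167 120 139 141]
 [139 140 140 140 140 137 137 137 141 113 115 134 142 145 154  98 139 138 140 142 139 139 140 141 142 143 141]
 [140 140 138 138 138 139 139 141 142 127 133 122 100 140 141 138 140 140 141 141 141 139 140 141 141 142 141]]
```

The stack is still aligned. Chip_d measures 31.9 x 30.8 mm at yaw 9.4, so its length runs along x. I'm grasping it.

servo_tool(
  deltas=[
    {"delta_rot":[0,0,0.003],"translation":[0,0,0.09],"fingers":110},
    {"delta_rot":[0,0,0.003],"translation":[0,0,0.18],"fingers":110},
    {"delta_rot":[0,0,0.003],"translation":[0,0,0.23],"fingers":110},
    {"delta_rot":[0,0,0.003],"translation":[0,0,0.242],"fingers":110},
    {"delta_rot":[0,0,0.003],"translation":[0,0,0.242],"fingers":110},
    {"delta_rot":[0,0,0.003],"translation":[0,0,0.242],"fingers":150},
    {"delta_rot":[0,0,0.003],"translation":[0,0,0.242],"fingers":200},
    {"delta_rot":[0,0,0.003],"translation":[0,0,0.242],"fingers":255},
    {"delta_rot":[0,0,0.003],"translation":[0,0,0.242],"fingers":255},
    {"delta_rot":[0,0,0.003],"translation":[0,0,0.242],"fingers":255},
  ],
)

```text
time: 53.9
tcp_pos: [493.9, -21.7, 0.9]
ee_rot: [0.997, 0.078, 0.002, 0.0]
contact_force: [0.1, 0.2, 6.6]
finger_gap: 0.335
grip_force: 40.1
```

Run:
```python
from h import *
np.set_printoptions(precision=4,suppress=True)
st=bot.state(); print(st['tcp_pos'],st['finger_gap'],st['q'])
Q=tilt(-2,46)@F; G=np.array([634.5,-192.6,265.5]); B=G-Q[:,2]*85; A=np.array([500,-50,330.])
print(rows(st,A,down(93)@F)); print(B,rows(S(st,A,down(93)@F),B,Q))
```

```text
[493.8743 -21.7397   0.9102] 0.33455817269847693 [-0.2709  0.7639  1.912   0.0016  0.4623  1.1425]
(array([ 0.0055,  0.0582, -0.6581]), array([ 0.0003, -0.0016,  0.0494]))
[ 573.3934 -190.4661  324.546 ] (array([0.1319, 0.2882, 0.0109]), array([-0.0167,  0.3831,  0.0394]))
```

servo_tool(
  deltas=[
    {"delta_rot":[0,0,0],"translation":[0,0,-0.08],"fingers":255},
    {"delta_rot":[0,0,0],"translation":[0,0,-0.17],"fingers":255},
    {"delta_rot":[0,0,0],"translation":[0,0,-0.26],"fingers":255},
    {"delta_rot":[0,0,0.049],"translation":[0.005,0.02,-0.35],"fingers":255},
    {"delta_rot":[0,0,0.049],"translation":[0.005,0.04,-0.43],"fingers":255},
    {"delta_rot":[0,0,0.049],"translation":[0.005,0.058,-0.51],"fingers":255},
    {"delta_rot":[0,0,0.049],"translation":[0.005,0.058,-0.59],"fingers":255},
    {"delta_rot":[0,0,0.049],"translation":[0.005,0.058,-0.658],"fingers":255},
    {"delta_rot":[0,0,0.049],"translation":[0.005,0.058,-0.658],"fingers":255},
    {"delta_rot":[0,0,0.049],"translation":[0.005,0.058,-0.658],"fingers":255},
  ],
)

```text
time: 54.9
tcp_pos: [499.3, -49.8, 329.4]
ee_rot: [1.0, 0.027, 0.001, 0.0]
contact_force: [-1.0, 0.7, -0.5]
finger_gap: 0.328
grip_force: 39.7
```

servo_tool(
  deltas=[
    {"delta_rot":[-0.017,0.07,0.039],"translation":[0.03,0.06,0.01],"fingers":255},
    {"delta_rot":[-0.017,0.14,0.039],"translation":[0.06,0.13,0.01],"fingers":255},
    {"delta_rot":[-0.017,0.21,0.039],"translation":[0.09,0.2,0.011],"fingers":255},
    {"delta_rot":[-0.017,0.28,0.039],"translation":[0.12,0.26,0.011],"fingers":255},
    {"delta_rot":[-0.017,0.35,0.039],"translation":[0.132,0.288,0.011],"fingers":255},
    {"delta_rot":[-0.017,0.383,0.039],"translation":[0.132,0.288,0.011],"fingers":255},
    {"delta_rot":[-0.017,0.383,0.039],"translation":[0.132,0.288,0.011],"fingers":255},
    {"delta_rot":[-0.017,0.383,0.039],"translation":[0.132,0.288,0.011],"fingers":255},
  ],
)

```text
time: 55.7
tcp_pos: [570.4, -189.5, 319.0]
ee_rot: [0.922, -0.018, 0.388, 0.004]
contact_force: [-0.3, 0.0, -0.1]
finger_gap: 0.331
grip_force: 39.7
```

Run:
```python
from h import *
np.set_printoptions(precision=4,suppress=True)
st=bot.state(); print(st['tcp_pos'],st['finger_gap'],st['q'])
Q=tilt(-2,46)@F; G=np.array([634,-192.6,265]); print(rows(st,G,Q))
j=bot.get_image('wrist'); m=ply(j); m[:,:200]=0;m[:,450:]=0; m[:180]=0
cs,_=cv2.findContours(m,0,2)
for c in cs:
    if cv2.contourArea(c)>500: print(cv2.minAreaRect(c))
```

```text
[ 570.3751 -189.4911  319.0351] 0.3305281365877138 [-0.7514  0.2298  1.9603  1.0714  0.5671  0.0319]
(array([0.0118, 0.0021, 0.1666]), array([-0.0013,  0.003 , -0.0026]))
((321.0, 266.5), (55.0, 60.0), 90.0)
```

servo_tool(
  deltas=[
    {"delta_rot":[-0.001,0.003,-0.003],"translation":[0.011,0.002,0.03],"fingers":255},
    {"delta_rot":[-0.001,0.003,-0.003],"translation":[0.011,0.002,0.07],"fingers":255},
    {"delta_rot":[-0.001,0.003,-0.003],"translation":[0.011,0.002,0.11],"fingers":255},
    {"delta_rot":[-0.001,0.003,-0.003],"translation":[0.011,0.002,0.14],"fingers":255},
    {"delta_rot":[-0.001,0.003,-0.003],"translation":[0.011,0.002,0.16],"fingers":255},
    {"delta_rot":[-0.001,0.003,-0.003],"translation":[0.011,0.002,0.166],"fingers":255},
    {"delta_rot":[-0.001,0.003,-0.003],"translation":[0.011,0.002,0.166],"fingers":255},
    {"delta_rot":[-0.001,0.003,-0.003],"translation":[0.011,0.002,0.166],"fingers":255},
  ],
)

```text
time: 56.55
tcp_pos: [636.6, -193.2, 269.9]
ee_rot: [0.919, -0.013, 0.394, 0.009]
contact_force: [-1.5, -0.9, -0.4]
finger_gap: 0.325
grip_force: 39.7
```

servo_tool(
  deltas=[
    {"delta_rot":[0,0,0],"translation":[0,0,0],"fingers":120},
    {"delta_rot":[0,0,0],"translation":[0,0,0],"fingers":120},
    {"delta_rot":[0,0,0],"translation":[0,0,0],"fingers":120},
    {"delta_rot":[0,0,0],"translation":[0,0,-0.05],"fingers":120},
    {"delta_rot":[0,0,0],"translation":[0,0,-0.12],"fingers":120},
    {"delta_rot":[0,0,0],"translation":[0,0,-0.19],"fingers":120},
    {"delta_rot":[0,0,0],"translation":[0,0,-0.19],"fingers":120},
  ],
)

```text
time: 57.25
tcp_pos: [566.7, -191.2, 338.3]
ee_rot: [0.918, -0.013, 0.395, 0.011]
contact_force: [-0.2, -0.1, -0.5]
finger_gap: 0.529
grip_force: 0.0
```

Run:
```python
from h import *
np.set_printoptions(precision=4,suppress=True)
st=bot.state(); print(st['tcp_pos'],st['finger_gap'],st['q'])
Q=down(88)@F; A=[450,-188,260]; print(rows(st,A,Q))
```

```text
[ 566.7463 -191.2251  338.2506] 0.528993588996918 [-0.7629  0.1944  1.9524  1.0444  0.5886  0.0526]
(array([-0.2742, -0.0005, -0.0622]), array([ 0.0039, -0.3884,  0.0032]))
```

servo_tool(
  deltas=[
    {"delta_rot":[0.004,-0.07,0],"translation":[-0.09,0,-0.062],"fingers":110},
    {"delta_rot":[0.004,-0.14,0],"translation":[-0.18,0,-0.062],"fingers":110},
    {"delta_rot":[0.004,-0.21,0],"translation":[-0.274,0,-0.062],"fingers":110},
    {"delta_rot":[0.004,-0.388,0],"translation":[-0.274,0,-0.062],"fingers":110},
    {"delta_rot":[0.004,-0.388,0],"translation":[-0.274,0,-0.062],"fingers":110},
    {"delta_rot":[0.004,-0.388,0],"translation":[-0.274,0,-0.062],"fingers":110},
    {"delta_rot":[0.004,-0.388,0],"translation":[-0.274,0,-0.062],"fingers":110},
    {"delta_rot":[0.004,-0.388,0],"translation":[-0.274,0,-0.062],"fingers":110},
  ],
)

```text
time: 58.05
tcp_pos: [451.1, -187.0, 256.2]
ee_rot: [1.0, -0.013, -0.001, -0.002]
contact_force: [0.0, 0.3, -0.5]
finger_gap: 0.568
grip_force: 0.0
```

servo_tool(
  deltas=[
    {"delta_rot":[0,0,-0.75],"translation":[0,0,0],"fingers":110},
    {"delta_rot":[0,0,-0.75],"translation":[0,0,0],"fingers":110},
    {"delta_rot":[0,0,-0.75],"translation":[0,0,0],"fingers":110},
    {"delta_rot":[0,0,-0.75],"translation":[0,0,0],"fingers":110},
    {"delta_rot":[0,0,-0.75],"translation":[0,0,0],"fingers":110},
    {"delta_rot":[0,0,-0.75],"translation":[0,0,0],"fingers":110},
    {"delta_rot":[0,0,-0.75],"translation":[0,0,0],"fingers":110},
    {"delta_rot":[0,0,-0.75],"translation":[0,0,0],"fingers":110},
    {"delta_rot":[0,0,-0.75],"translation":[0,0,0],"fingers":110},
    {"delta_rot":[0,0,-0.75],"translation":[0,0,0],"fingers":110},
    {"delta_rot":[0,0,-0.75],"translation":[0,0,0],"fingers":110},
  ],
)

```text
time: 59.15
tcp_pos: [449.4, -187.1, 256.8]
ee_rot: [0.716, 0.698, 0.0, -0.002]
contact_force: [0.5, 0.0, 0.3]
finger_gap: 0.571
grip_force: 0.0
```

servo_tool(
  deltas=[
    {"delta_rot":[0,0,-0.75],"translation":[0,0,0],"fingers":110},
    {"delta_rot":[0,0,-0.75],"translation":[0,0,0],"fingers":110},
    {"delta_rot":[0,0,-0.75],"translation":[0,0,0],"fingers":110},
    {"delta_rot":[0,0,-0.75],"translation":[0,0,0],"fingers":110},
    {"delta_rot":[0,0,-0.75],"translation":[0,0,0],"fingers":110},
    {"delta_rot":[0,0,-0.75],"translation":[0,0,0],"fingers":110},
    {"delta_rot":[0,0,-0.75],"translation":[0,0,0],"fingers":110},
    {"delta_rot":[0,0,-0.75],"translation":[0,0,0.05],"fingers":110},
    {"delta_rot":[0,0,-0.75],"translation":[0,0,0.14],"fingers":110},
    {"delta_rot":[0,0,-0.75],"translation":[0,0,0.24],"fingers":110},
    {"delta_rot":[0,0,-0.75],"translation":[0,0,0.3],"fingers":110},
    {"delta_rot":[0,0,-0.75],"translation":[0,0,0.3],"fingers":110},
  ],
)

```text
time: 60.35
tcp_pos: [446.4, -185.4, 103.9]
ee_rot: [0.015, 1.0, 0.004, -0.005]
contact_force: [0.8, 0.0, 0.2]
finger_gap: 0.569
grip_force: 0.0
```

Run:
```python
from h import *
np.set_printoptions(precision=4,suppress=True)
st=bot.state(); j=bot.get_image('wrist'); cv2.imwrite('pics/w13.png',j[:,:,::-1]); print(st['tcp_pos'],st['finger_gap'],st['q'])
for r in tray(j,st):
    u,v=int(r[5]),int(r[6]); print(np.round(r,1),j[v-5:v+6,u-5:u+6].mean((0,1)), rows(st,[r[0]+1,r[1],4.5],down(90+r[4])))
```

```text
[ 446.4446 -185.3584  103.8982] 0.5694405124228915 [-0.6254  0.5551  1.8881  0.0003  0.7116 -2.1671]
[ 438.4 -184.9   30.9   27.7   87.2  319.7  197.2] [142.1074 129.7603 114.5537] (array([ 0.012 , -0.001 ,  0.1989]), array([ 0.0068, -0.0013, -0.7404]))
```

Run:
```python
from h import *
np.set_printoptions(precision=1,suppress=True,linewidth=220)
st=bot.state(); j=cv2.imread('pics/w13.png')[:,:,::-1].astype(int)
print((j[:,:,0]-j[:,:,2])[168:226:2,318]); print(j[168:226:2,318,0]); print((j[:,:,0]-j[:,:,2])[200,290:350:1])
a=[wpx(st,(u,200),12)[1] for u in range(290,350)]; print(a[0],a[-1],wpx(st,(319,168),12)[0],wpx(st,(319,226),12)[0])
```

```text
[ 9 10  9 14 14 22 23 25 24 26 25 27 27 28 27 26 28 27 28 28 29 29 29 10  3  4  3  6  3]
[ 84  86  91 115 114 119 123 126 129 131 134 137 139 141 141 143 143 144 143 143 145 145 147  99  86  90  88  88  88]
[ 4  5  5  6  6  3  4  5  5  5 10 22 29 28 29 26 27 26 27 28 27 27 26 29 30 28 28 28 28 28 27 25 28 27 29 29 28 28 27 28 27 27 28 28 28 27 28 31 17  7  3  4  5  5  6  5  3  4  5  4]
-210.09271062737943 -162.59717239350823 416.9846178109881 465.82783817177483
```

servo_tool(
  deltas=[
    {"delta_rot":[0.003,-0.005,0.003],"translation":[0.014,0.003,0.08],"fingers":110},
    {"delta_rot":[0.003,-0.005,0.003],"translation":[0.014,0.003,0.15],"fingers":110},
    {"delta_rot":[0.003,-0.005,0.003],"translation":[0.014,0.003,0.195],"fingers":110},
    {"delta_rot":[0.003,-0.005,0.003],"translation":[0.014,0.003,0.203],"fingers":110},
    {"delta_rot":[0.003,-0.005,0.003],"translation":[0.014,0.003,0.203],"fingers":110},
    {"delta_rot":[0.003,-0.005,0.003],"translation":[0.014,0.003,0.203],"fingers":150},
    {"delta_rot":[0.003,-0.005,0.003],"translation":[0.014,0.003,0.203],"fingers":200},
    {"delta_rot":[0.003,-0.005,0.003],"translation":[0.014,0.003,0.203],"fingers":255},
    {"delta_rot":[0.003,-0.005,0.003],"translation":[0.014,0.003,0.203],"fingers":255},
    {"delta_rot":[0.003,-0.005,0.003],"translation":[0.014,0.003,0.203],"fingers":255},
  ],
)

```text
time: 61.4
tcp_pos: [444.5, -186.5, 7.8]
ee_rot: [0.017, 1.0, -0.004, 0.005]
contact_force: [0.2, -0.5, 5.4]
finger_gap: 0.332
grip_force: 39.0
```

Run:
```python
from h import *
np.set_printoptions(precision=4,suppress=True)
st=bot.state(); print(st['tcp_pos'],st['finger_gap'],st['contact_force'])
A=st['tcp_pos']+[0,0,125]; Q=down(98.7); B=seat-ux*110+[0,0,80]; print(B,rows(S(st,A,R.from_quat(st['ee_rot']).as_matrix()),B,Q))
```

```text
[ 444.4964 -186.5465    7.8202] 0.33243067768546447 [ 0.2175 -0.5001  5.4112]
[447.8657 190.3613  80.    ] (array([0.02  , 0.7544, 0.0998]), array([-0.004 ,  0.0049, -0.0887]))
```

servo_tool(
  deltas=[
    {"delta_rot":[0,0,0],"translation":[0,0,-0.05],"fingers":255},
    {"delta_rot":[0,0,0],"translation":[0,0,-0.14],"fingers":255},
    {"delta_rot":[0,0,0],"translation":[0,0,-0.25],"fingers":255},
    {"delta_rot":[0,0,0],"translation":[0,0,-0.25],"fingers":255},
  ],
)

```text
time: 61.8
tcp_pos: [445.7, -187.1, 137.1]
ee_rot: [0.017, 1.0, -0.006, 0.009]
contact_force: [0.4, -0.1, -0.5]
finger_gap: 0.333
grip_force: 40.0
```

servo_tool(
  deltas=[
    {"delta_rot":[0,0,-0.088],"translation":[0.005,0.09,0],"fingers":255},
    {"delta_rot":[0,0,-0.088],"translation":[0.01,0.18,0],"fingers":255},
    {"delta_rot":[0,0,-0.088],"translation":[0.02,0.27,0],"fingers":255},
    {"delta_rot":[0,0,-0.088],"translation":[0.02,0.36,0],"fingers":255},
    {"delta_rot":[0,0,-0.088],"translation":[0.02,0.45,0],"fingers":255},
    {"delta_rot":[0,0,-0.088],"translation":[0.02,0.54,0],"fingers":255},
    {"delta_rot":[0,0,-0.088],"translation":[0.02,0.63,0],"fingers":255},
    {"delta_rot":[0,0,-0.088],"translation":[0.02,0.72,0.03],"fingers":255},
    {"delta_rot":[0,0,-0.088],"translation":[0.02,0.754,0.09],"fingers":255},
    {"delta_rot":[0,0,-0.088],"translation":[0.02,0.754,0.09],"fingers":255},
    {"delta_rot":[0,0,-0.088],"translation":[0.02,0.754,0.09],"fingers":255},
  ],
)

```text
time: 62.9
tcp_pos: [444.8, 191.8, 83.8]
ee_rot: [-0.076, 0.997, -0.003, 0.003]
contact_force: [-0.8, -0.0, -0.4]
finger_gap: 0.333
grip_force: 40.0
```

Run:
```python
from h import *
np.set_printoptions(precision=4,suppress=True)
st=bot.state(); print(st['tcp_pos'],st['finger_gap'],st['contact_force'])
Q=down(98.7); C=seat-ux*110+[0,0,27.5]; print(rows(st,C,Q))
```

```text
[444.8206 191.8271  83.8159] 0.33332076932577576 [-0.7747 -0.0477 -0.3535]
(array([-0.005 , -0.0031,  0.1127]), array([-0.0032,  0.0025, -0.0001]))
```

servo_tool(
  deltas=[
    {"delta_rot":[-0.003,0.002,0],"translation":[-0.005,-0.003,0.07],"fingers":255},
    {"delta_rot":[-0.003,0.002,0],"translation":[-0.005,-0.003,0.108],"fingers":255},
    {"delta_rot":[-0.003,0.002,0],"translation":[-0.005,-0.003,0.113],"fingers":255},
    {"delta_rot":[-0.003,0.002,0],"translation":[-0.005,-0.003,0.113],"fingers":255},
    {"delta_rot":[-0.003,0.002,0],"translation":[-0.005,-0.003,0.113],"fingers":255},
  ],
)

```text
time: 63.4
tcp_pos: [449.6, 189.9, 28.7]
ee_rot: [-0.075, 0.997, 0.0, 0.002]
contact_force: [-0.3, 0.1, -0.4]
finger_gap: 0.334
grip_force: 40.0
```

servo_tool(
  deltas=[
    {"delta_rot":[0,0,0],"translation":[-0.03,0,0],"fingers":255},
    {"delta_rot":[0,0,0],"translation":[-0.06,0,0],"fingers":255},
    {"delta_rot":[0,0,0],"translation":[-0.09,0,0],"fingers":255},
    {"delta_rot":[0,0,0],"translation":[-0.12,0,0],"fingers":255},
    {"delta_rot":[0,0,0],"translation":[-0.14,0,0],"fingers":255},
    {"delta_rot":[0,0,0],"translation":[-0.16,0,0],"fingers":255},
    {"delta_rot":[0,0,0],"translation":[-0.175,0,0],"fingers":255},
    {"delta_rot":[0,0,0],"translation":[-0.18,0,0],"fingers":255},
    {"delta_rot":[0,0,0],"translation":[-0.18,0,0],"fingers":255},
  ],
)

```text
time: 64.3
tcp_pos: [538.8, 204.0, 27.7]
ee_rot: [-0.075, 0.997, 0.0, 0.002]
contact_force: [0.3, 0.7, -2.6]
finger_gap: 0.329
grip_force: 39.8
```

servo_tool(
  deltas=[
    {"delta_rot":[0,0,0],"translation":[-0.004,0,0.002],"fingers":255},
    {"delta_rot":[0,0,0],"translation":[-0.007,0,0.003],"fingers":255},
    {"delta_rot":[0,0,0],"translation":[-0.01,0,0.003],"fingers":255},
    {"delta_rot":[0,0,0],"translation":[-0.01,0,0.003],"fingers":255},
  ],
)

```text
time: 64.7
tcp_pos: [542.7, 204.7, 26.0]
ee_rot: [-0.075, 0.997, 0.0, 0.001]
contact_force: [0.0, 0.6, -1.2]
finger_gap: 0.327
grip_force: 39.8
```

servo_tool(
  deltas=[
    {"delta_rot":[0,0,0],"translation":[-0.003,0,0],"fingers":255},
    {"delta_rot":[0,0,0],"translation":[-0.005,0,0],"fingers":255},
    {"delta_rot":[0,0,0],"translation":[-0.005,0,0],"fingers":255},
  ],
)

```text
time: 65.0
tcp_pos: [545.5, 205.1, 26.0]
ee_rot: [-0.075, 0.997, 0.0, 0.002]
contact_force: [-0.3, -0.6, -1.2]
finger_gap: 0.33
grip_force: 39.8
```

servo_tool(
  deltas=[
    {"delta_rot":[0,0,0],"translation":[-0.002,0,0.002],"fingers":255},
    {"delta_rot":[0,0,0],"translation":[-0.004,0,0.002],"fingers":255},
    {"delta_rot":[0,0,0],"translation":[-0.004,0,0.002],"fingers":255},
  ],
)

```text
time: 65.3
tcp_pos: [545.8, 205.1, 25.8]
ee_rot: [-0.075, 0.997, -0.0, -0.0]
contact_force: [-4.5, -0.7, 6.9]
finger_gap: 0.334
grip_force: 40.7
```

Run:
```python
from h import *
np.set_printoptions(precision=4,suppress=True,linewidth=200)
i=bot.get_image('top'); stack(i,4)
s=bot.get_image('scene'); cv2.imwrite('pics/sc2.png',s[:,:,::-1])
st=bot.state(); j=bot.get_image('wrist'); cv2.imwrite('pics/w14.png',j[:,:,::-1]); print(st['contact_force'],st['tcp_pos'])
print(wproj(st,[st['tcp_pos'],st['tcp_pos']-15.5*ux,st['tcp_pos']-18*ux]))
d=j[:,:,0].astype(int)-j[:,:,2]; print(d[180:280:3,322]); print(j[180:280:3,322,0]); print(j[180:280:3,308].min(1)); print(j[180:280:3,336].min(1))
```

```text
[[ 65  58  33  37  35  38  84  71  43  43  31  31  25  23  21  26  30  81  83  81  80  81  81  80  80  81  81]
 [ 65  58  33  35  35  35  67  78  50  33  34  30  26  28  25  24  28  26  27  31  30  42  68  81  55  30  39]
 [ 64  55  36  34  32  34  43  81  65  39  36  28  30  25  23  23  23  26  24  25  25  25  24  60  41  40  38]
 [ 64  44  33  35  35  34  36  73  74  48  45  32  29  27  25  23  25  28  23  22  41  52  56  56  56  55  55]
 [ 62  40  33  35  35  33  35  60  76  62  49  38  37  55  25  24  22  26  21  24  37  50  57  56  55  56  56]
 [ 60  38  35  33  35  35  35  34  69  72  46  35  57  43  37  25  22  23  23  25  24  26  27  26  26  31  28]
 [ 58  34  36  33  32  35  33  35  49  74  62  40  43  27  31  28  28  27  23  19  24  23  23  25  24  25  28]
 [ 56  34  32  35  34  31  35  34  36  58  70  51  42  35  29  31  31  32  22  22  23  24  26  81  79  69  51]
 [ 53  30  35  36  34  34  35  34  36  38  74  63  43  33  30  26  30  29  22  24  49  53  68  82  80  83  82]
 [ 45  33  36  35  35  36  36  37  35  35  45  66  57  42  32  30  27  29  80  91  84  62  62  82  81
[... 724 characters left out ...]
6  35  32  33  37  59  80  83  83  81  82  80  81  82  82  81]]
[-3.4086  0.0337  6.3877] [545.7527 205.0844  25.7977]
[[319.335  264.1072]
 [319.2757 237.6984]
 [319.2663 233.2175]]
[57 30 31 31 28 58 22 25 25 20 51 24 22 17 16 15 16 26 26 26 29 27 12 16 16 16 16 16 16 16 17 15 17 17]
[112 162 157 158 161 120 132 129 125 131 114 125 121 120 130 131 116 134 139 143 145 145 105 123 129 125 128 129 127 127 126 128 129 128]
[ 60 133 128 127 135  58 112 109 104 111  60 106 105  90 105 105  89  79  77  87 111 114 117 120 122 124 127 126 126 128 127 127 124 112]
[ 54 128 127 125 120  63 112 110 106 113  64 106 101 103 114 113 102  82  82  81  83  80  83  97  98 104 103 101 129 127 126 127 128 115]
```

servo_tool(
  deltas=[
    {"delta_rot":[0,0,0],"translation":[0.003,0,0],"fingers":110},
    {"delta_rot":[0,0,0],"translation":[0.003,0,0],"fingers":110},
    {"delta_rot":[0,0,0],"translation":[0.003,0,0],"fingers":110},
    {"delta_rot":[0,0,0],"translation":[0.003,0,-0.03],"fingers":110},
    {"delta_rot":[0,0,0],"translation":[0.003,0,-0.1],"fingers":110},
    {"delta_rot":[0,0,0],"translation":[0.003,0,-0.19],"fingers":110},
    {"delta_rot":[0,0,0],"translation":[0.003,0,-0.23],"fingers":110},
    {"delta_rot":[0,0,0],"translation":[0.15,0,-0.23],"fingers":110},
    {"delta_rot":[0,0,0],"translation":[0.15,0,-0.23],"fingers":110},
    {"delta_rot":[0,0,0],"translation":[0.15,0,-0.23],"fingers":110},
  ],
)

```text
time: 66.45
tcp_pos: [468.0, 193.6, 140.8]
ee_rot: [-0.075, 0.997, -0.0, -0.001]
contact_force: [0.5, -0.7, -0.7]
finger_gap: 0.565
grip_force: 0.0
```

Run:
```python
from h import *
st=bot.state(); print(st['tcp_pos'],st['contact_force'])
j=bot.get_image('wrist'); P=wproj(st,[seat-20*ux+[0,0,20]])[0].astype(int); print(P); t=bot.get_image('top'); s=bot.get_image('scene')
def cr(i,c,r,w): return cv2.resize(i[max(c[1]-r,0):c[1]+r,max(c[0]-r,0):c[0]+r],(w,w),interpolation=cv2.INTER_CUBIC)
Q=proj('top',[seat+[0,0,20]])[0].astype(int); U=proj('scene',[seat+[0,0,20]])[0].astype(int)
o=np.vstack([cv2.resize(j[180:380,180:460],(560,400))]); o=np.hstack([o,np.vstack([cr(t,Q,30,200),cr(s,U,30,200)])])
cv2.imwrite('pics/fin.png',o[:,:,::-1])
```

```text
[468.04389161 193.63620593 140.75064229] [ 0.49057887 -0.74801984 -0.69366891]
[319 263]
```

View pics/fin.png

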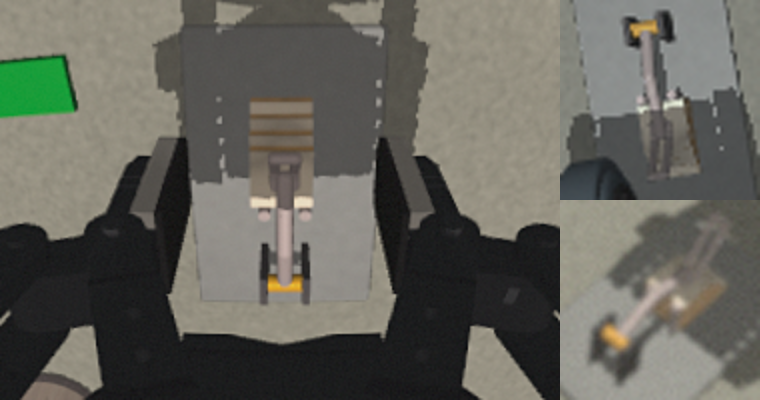

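The final view shows all four chips stacked square and marble up under the arm. The stepped ends are at (281,100 to 150), and the front edges meet the pegs at (265,212) and (303,212). The arm rests on the pile and the gripper is clear of everything.

```bash
python3 -c "
from workcell import bot
print(bot.close_job())"
```

```text
the job is handed in; nothing more can be done
None
```

I handed the job in at about 66 s: all four chips went through the chute and are stacked marble side up, longest at the bottom, home and square against the pegs, with the sprung arm resting on the pile. The job returned no verdict.

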